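Clear the trimming board into the scrap tray and bolt it

ROBOT

A 6-joint arm with a two-finger parallel gripper is mounted at the origin on a cart in front of the work surface, level with it; the furniture and walls round the work are solid. World frame = base frame: x ahead of the robot, y to its left, z up, the work surface at z = 0. Lengths are in m, angles in rad, forces in N, time in s.
With the tool pointing down it reaches from about 0.35 to 0.8 m from the base axis. Payload 7.3 kg.
Tool frame: the origin (TCP) lies between the finger pads; the fingertips stand 19 mm ahead of it and the grasp point (between the pads) is the TCP; z points along the fingers, y is the line along which they close (so a half turn about z gives the same grasp; the last joint's range is limited). The gripper opens to 85 mm and grips with 20 to 120 N. Pads are 22 mm wide; open, the fingers measure 114 mm over their backs; the gripper's body (76 mm by 85 mm) begins 54 mm behind the grasp point. The pads swing forward as they close: fully open they stand 13 mm farther back than shut.
Start: joints at [-1.366, 0.342, 1.524, -0, 1.275, -0.146], TCP at [0.18, -0.493, 0.25] pointing down, gripper open.
Joint ranges: [-2.53, 2.53], [-0.77, 2.02], [0.04, 2.7], [-1, 4.14], [0.28, 2.66], [-3.11, 3.11]. Speed limits (rad/s): [2.57, 2.57, 3.14, 3.14, 3.14, 3.14].

INTERFACE

Orientations are given as a rotation vector (axis times angle).
In Python, from bench import * gives the robot as it stands.
- The arm moves only by the tool carry_out, never from a script. Its argument "plan" is a list of rows, each an object of numbers: "tx", "ty", "tz": the shift along the tool's x, y, z in cm; "twist": the turn about the tool's z in rad; "grip": the opening, from -1 (shut) to 1 (fully open). A call has 1 to 10 rows; each row shifts and turns the commanded pose from where the row before left it, along the tool's axes as they then stand; what a row does not reach is not made up. A row lasts 1/12 s, in which the tool goes at most 41.7 mm and 7.16 degrees, less where a joint would pass 70% of its speed; a pose out of reach is approached as far as the arm can. A call is refused whole if a number of a shift passes 4.17 or a number of a turn 0.125, either way. A call with a gripper value outside its range is refused whole. The fingers move at their own pace and stop on an object; "newtons" is the grip in N (left out, the last holds). Time passes only in rows, so rows that do not move let the fingers close. It gives the time, the measured TCP pose, the force, the opening and the grip force at its end, in the units of the state.
- get_state(): the state, without advancing time (a new reading comes with each control period).
- capture(name): name is "scene" or "top" or "wrist"; returns the picture (400x640x3 uint8, red, green, blue); there is no depth.
- camera_params(name): a dict with "vertical_fov" (degrees; the focal length in pixels is half the picture's height over the tangent of half this angle, whatever the lens; pixels are square), "cx", "cy" (the principal point, pixels), "k1" (the pictures are not rectified: a ray, as slopes to the right and down, at radius r is drawn at 1 + k1 r^2 times it, then the intrinsics apply), "pose" (4x4, takes a point from camera to world coordinates); the wrist camera has in their place "hand_eye" (4x4, takes a point from camera to tool coordinates, whose origin is the TCP and whose axes are the flange's). Camera axes: x right, y down, z forward; pixel columns grow to the right and rows downward; lengths in m; the calibration is good to about 2 mm. A picture is of the moment at which its call begins: read the wrist's pose just before it. camera_params takes no time and is no camera call.
- finish_job(): hands the job in; it is judged then, once.
The state is a dict: "time": time; "q": joint angles; "qd": joint speeds; "tau": joint torques, N m; "position": TCP position; "tool_rot": TCP orientation; "ft_force": force on the tool from outside, world axes, zero at the start; "torque": the same for the moment, N m; "grip_width": opening from 0.0 (shut) to 1.0 (fully open); "gripper_force": force on a finger pad.
Only numpy, scipy, OpenCV 4.12 (cv2) and the standard library are available. Lean on these libraries where they do the work, as an engineer would, in place of code of your own. Each camera call takes 0.05 s, during which the arm holds its last target. There are 200 camera calls.

TASK

Clear the trimming station: stand the salt shaker from its board upright on the table, draw the tray's bolt, pull the scrap tray well out (to its stop) and, with the bench scraper, scrape every offcut off the board's open end into the tray. Then stand the scraper upright in its rest again, push the tray fully home and slide the bolt all the way into its keeper, leaving everything else on the table where it stands.

Things in the scene. Friction and masses are not known exactly. Their poses are not given: they have to be found in the camera images.
- station: Steel trimming station, fixed on the table: a frame that carries a cutting board with a scrap tray under it. Origin: under the middle of the board, on the table; z up. The tray slides out at its open end, -y; +y is its closed end; the bolt's keeper is on its +x side, at the open end. The frame is 218 mm wide outside (x); the table in front of it (-x) is free.
- board_top (a point): Middle of the pale board's top, 74 mm above the table, axes as the station's. The board measures 200 mm (x) by 300 mm (y). Steel rims 12 mm higher than the board close its long sides (inner faces at x = -103, +103 mm) and its +y end (y = 159 mm). The end y = -150 mm has no rim: what is pushed over it drops into the tray if that is out.
- tray (a joint): Scrap tray under the board, slides out along the station's -y. 0 = fully home (against its stop), 0.12 = fully out (m). Sliding friction about 2.5 N; it stays where it is left.
- tray_handle (a point): Middle of the tray's bow handle: a round bar 11 mm thick, 88 mm long along the station's x, 50 mm out from the tray's front face, its centre 47 mm above the table; 44 mm free between bar and front face. Home, it lies at station x = 0, y = -250 mm. Moves with the tray. Axes as the station's.
- tray_floor (a point): Centre of the tray's inner floor, 13 mm above the table; moves with the tray, axes as the station's. Inside 196 mm (x) by 266 mm (y: -133 to +133 mm from here); walls 39 mm high. Home, it lies at station x = 0, y = -15 mm with the tray hidden under the board; fully out, the 120 mm next to its front lie open below the board's free end.
- bolt (a joint): Barrel bolt on top of the tray's front, along the station's x. 0 = shot home (its rod is through the keeper on the frame and locks the tray); grows to 0.036 (m) as it is drawn along the station's -x; clear of the keeper above 0.02. Friction about 2 N; stays where left. 3 mm play in the keeper: it enters only with the tray home.
- bolt_knob (a point): Middle of the bolt's upright knob: a steel post 14 mm thick from 92 to 118 mm above the table (thinner below); this point is 105 mm above the table. Next to it the bolt's bearings stand up to 82 mm above the table. Bolt and tray home, it lies at station x = -11.5, y = -176 mm. Moves with bolt and tray. Axes as the station's.
- rest: Upright rest for the bench scraper, fixed on the table: black base 150 x 80 mm, two steel sheets that form a slot 11 mm wide and 118 mm long along its x, 58 mm high, with flared lips above up to 70 mm. Origin: centre of the underside; slot floor at z = 6 mm.
- scraper_handle (a point): Centre of the black handle of the bench scraper, 109 mm long (scraper's x), 24 mm thick (y), 32 mm tall (z). Below it, centred, a steel blade 105 mm wide (x), 2.5 mm thick (y); its lower edge is 104 mm below this point. About 0.16 kg. At the start it stands in the rest, edge on the slot floor, this point 110 mm above the table, axes as the rest's.
- scraper_edge (a point): Middle of the lower edge of the scraper's blade; axes as scraper_handle.
- offcut1_mid (a point): Offcut lying on the board: carrot crown, an orange truncated dome 28 mm across and 18 mm tall. The point is its centre, 9 mm above its underside. 14 g. It may be absent from a run.
- offcut2_mid (a point): Offcut lying on the board: carrot crown, an orange truncated dome 25 mm across and 16 mm tall. The point is its centre, 8 mm above its underside. 14 g. It may be absent from a run.
- offcut3_mid (a point): Offcut lying on the board: radish end, a pale flat disc 29 mm across and 13 mm tall. The point is its centre, 6.5 mm above its underside. 14 g. It may be absent from a run.
- offcut4_mid (a point): Offcut lying on the board: radish end, a pale flat disc 26 mm across and 16 mm tall. The point is its centre, 8 mm above its underside. 14 g. It may be absent from a run.
- offcut5_mid (a point): Offcut lying on the board: pale rectangular radish trimming with rounded edges, 26 x 20 mm and 14 mm tall. The point is its centre, 7 mm above its underside. 14 g. It may be absent from a run.
- offcut6_mid (a point): Offcut lying on the board: orange rectangular carrot trimming with rounded edges, 22 x 18 mm and 15 mm tall. The point is its centre, 7.5 mm above its underside. 14 g. It may be absent from a run.
- salt_mid (a point): Middle of the salt shaker that stands on the board at the start: upright, round, 44 mm across, 90 mm tall, clear below with a grey top; the point is on its axis, 45 mm above its foot. About 0.1 kg.
- small_dish_2: Bystander, loose: small cream dish with topping, 90 mm across, 20 mm tall. Origin: centre of its underside.
- curry_powder: Bystander, loose: spice jar with dark lid, 44 mm across, 105 mm tall. Origin: centre of its underside.
- cup_5: Bystander, loose: cup with handle, 83 mm across, 84 mm tall. Origin: centre of its underside.
- noodle_cup: Bystander, loose: printed tub, 72 mm across, 71 mm tall. Origin: centre of its underside.

How it is judged:
By the outcome, as a careful person would: the job done as asked, in the order asked, and still so for the second after the job is handed in, with the robot touching nothing.
Of offcut1, offcut2, offcut3, offcut4, offcut5, offcut6 only 3 to 6 are there at a start; the rules pass over those that are not, and their reading is None.
At some moment in a run one of offcut1, offcut2, offcut3, offcut4, offcut5, offcut6 may be knocked a few centimetres aside while the robot is not near it.
It also fails if it takes over 200 s, if anything falls off the work surface, if the arm or the gripper's body presses on something with over 40 N, if the wrist force passes 120 N, or if a joint passes its speed limit or range.

## Working session

There is one attempt and no reset: what is moved stays moved. The work goes in short steps, Python scripts to look and compute and a tool call to move; the robot and the scene stay as the last step left them, time stands still between calls to the robot, and variables do not carry over. Pictures are saved under pics/ and viewed, at most 14 in all, crops included, and the job is handed in when it is done.

Besides the shell and the picture viewer there is one more tool, called after ">>>" as name(argument=value, ...) on one line, values as JSON. carry_out: Moves the arm, as the interface text tells. Its arguments: {"type":"object","properties":{"plan":{"type":"array","items":{"type":"object","properties":{"tx":{"type":"number"},"ty":{"type":"number"},"tz":{"type":"number"},"twist":{"type":"number"},"grip":{"type":"number"}}}},"newtons":{"type":"number"}},"required":["plan"]}

```bash
mkdir -p pics; ls; cat > h.py <<'E'
from bench import *
import numpy as np, cv2
from scipy.spatial.transform import Rotation as R
def cam(name, st=None):
    p=camera_params(name); f=200/np.tan(np.radians(p['vertical_fov'])/2)
    if name=='wrist':
        T=np.eye(4);T[:3,:3]=R.from_rotvec(st['tool_rot']).as_matrix();T[:3,3]=st['position']
        P=T@np.array(p['hand_eye'])
    else: P=np.array(p['pose'])
    return f,p['cx'],p['cy'],p['k1'],P
def ray(c,u,v):
    f,cx,cy,k,P=c; d=np.array([(u-cx)/f,(v-cy)/f]); s=d.copy()
    for _ in range(30): s=d/(1+k*(s@s))
    return P[:3,3],P[:3,:3]@np.array([s[0],s[1],1])
def at_z(c,u,v,z):
    o,d=ray(c,u,v); return o+d*(z-o[2])/d[2]
def proj(c,X):
    f,cx,cy,k,P=c; q=P[:3,:3].T@(np.array(X)-P[:3,3]); s=q[:2]/q[2]; s=s*(1+k*(s@s))
    return np.array([cx+f*s[0],cy+f*s[1]])
def snap(name,fn,scale=1.25):
    st=get_state(); im=capture(name)[:,:,::-1]; cv2.imwrite('pics/'+fn+'_raw.png',im)
    cv2.imwrite('pics/'+fn+'.png',cv2.resize(im,None,fx=scale,fy=scale,interpolation=cv2.INTER_CUBIC)); return st,cam(name,st)
E
python3 - <<'E'
from h import *
for n in('top','scene'): snap(n,n+'1')
for n in('top','scene','wrist'): print(n,camera_params(n))
print(get_state())
E
```

```text
pics
top {'vertical_fov': 49.353645729679734, 'cx': 312.18395577719303, 'cy': 192.93232416651767, 'k1': -0.08802745971577523, 'pose': array([[-0.02272233, -0.98597977,  0.16531057,  0.36446225],
       [-0.99971344,  0.02365473,  0.00367347,  0.01591338],
       [-0.00753235, -0.16517973, -0.98623472,  1.5442914 ],
       [ 0.        ,  0.        ,  0.        ,  1.        ]])}
scene {'vertical_fov': 42.461584386251474, 'cx': 318.5166783864293, 'cy': 203.24281016455438, 'k1': 0.028595033918305226, 'pose': array([[-0.82736239, -0.43879695,  0.35061192,  0.00164835],
       [-0.56160361,  0.63680585, -0.52827994,  0.92024385],
       [ 0.0085359 , -0.63398387, -0.77329916,  1.42635576],
       [ 0.        ,  0.        ,  0.        ,  1.        ]])}
wrist {'vertical_fov': 62.74789462552673, 'cx': 318.3278696164958, 'cy': 200.40009399764648, 'k1': 0.011894924381915136, 'hand_eye': array([[ 7.24870127e-04, -9.64103669e-01, -2.65525123e-01,
         6.72116690e-02],
       [ 9.99999071e-01,  3.92308900e-04,  1.30549984e-03,
         1.20904206e-04],
       [-1.15446931e-03, -2.65525822e-01,  9.64103057e-01,
        -1.23250602e-01],
       [ 0.00000000e+00,  0.00000000e+00,  0.00000000e+00,
         1.00000000e+00]])}
{'time': 0.1, 'q': array([-1.36599360e+00,  3.42675621e-01,  1.52490413e+00,  2.45989239e-05,
        1.27539277e+00, -1.45995333e-01]), 'qd': array([-0.00100965, -0.0021723 , -0.00352019,  0.00060526,  0.00046505,
       -0.00207402]), 'tau': array([ 1.35235525e-03, -4.34449375e+01, -2.46491182e+01, -2.09892623e-04,
        4.62045515e-03, -3.21200027e-07]), 'position': array([ 0.18037892, -0.4926995 ,  0.24968978]), 'tool_rot': array([-3.09203433e+00, -5.47959336e-01,  2.67690963e-05]), 'ft_force': array([ 0.1183496 , -0.20658649,  0.0736004 ]), 'torque': array([ 0.02076852, -0.03469518, -0.0006976 ]), 'gripper_force': 0.0, 'grip_width': 0.9983837661252096}
```

View pics/top1.png

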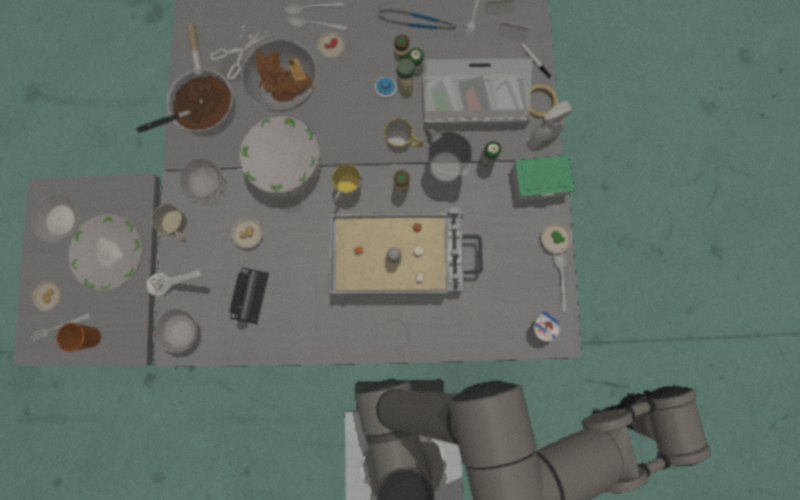

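View pics/scene1.png

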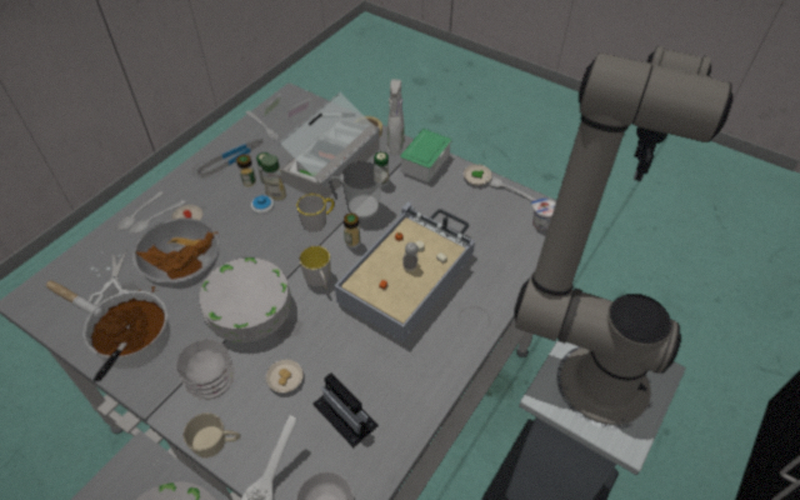

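```bash
python3 - <<'E'
from h import *
im=cv2.imread('pics/top1_raw.png')
a=cv2.resize(im[160:250,255:395],None,fx=5,fy=5,interpolation=cv2.INTER_CUBIC)
cv2.imwrite('pics/c1.png',a)
c=cam('top')
def d(u,v,z): print((u,v),at_z(c,u/1.25,v/1.25,z).round(3))
for u,v in((417,228),(358,250),(419,251),(419,277)): d(u,v,.082)
d(393,255,.164)
for u,v in((333,216),(333,294),(462,293)): d(u,v,.086)
d(480,254,.047)
for u,v in((255,270),(239,294)): d(u,v,.125)
for u,v in((401,180),(346,180),(247,234),(546,327),(556,238)): d(u,v,.05)
E
```

```text
(417, 228) [ 0.644 -0.053  0.082]
(358, 250) [0.587 0.11  0.082]
(419, 251) [ 0.581 -0.056  0.082]
(419, 277) [ 0.51  -0.054  0.082]
(393, 255) [0.56  0.015 0.164]
(333, 216) [0.683 0.177 0.086]
(333, 294) [0.469 0.178 0.086]
(462, 293) [ 0.464 -0.168  0.086]
(480, 254) [ 0.573 -0.227  0.047]
(255, 270) [0.534 0.38  0.125]
(239, 294) [0.471 0.422 0.125]
(401, 180) [ 0.79  -0.013  0.05 ]
(346, 180) [0.794 0.143 0.05 ]
(247, 234) [0.645 0.424 0.05 ]
(546, 327) [ 0.367 -0.399  0.05 ]
(556, 238) [ 0.613 -0.443  0.05 ]
```

View pics/c1.png

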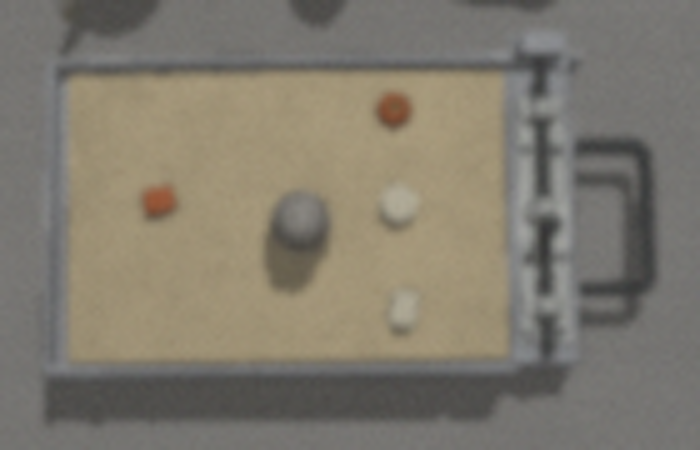

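```bash
cat >> h.py <<'E'
def pose():
    s=get_state(); M=R.from_rotvec(s['tool_rot']).as_matrix(); return s,M,np.arctan2(M[1,0],M[0,0])
def go(*wps):
    """waypoints (x,y,z,yaw or None): prints turn first, then shift rows in turned axes (cm)"""
    s,M,yaw=pose(); p=np.array(s['position'])
    print('t',round(s['time'],1),'at',p.round(4),'yaw',round(yaw,4),'tilt',M[:,2].round(3),'F',np.round(s['ft_force'],1),'w',round(s['grip_width'],3),round(s['gripper_force'],1))
    for w in wps:
        if w[3] is not None:
            d=(yaw-w[3]+np.pi)%(2*np.pi)-np.pi; n=max(1,int(np.ceil(abs(d)/.12)))
            if abs(d)>1e-3: print(' twist',n,'x',round(d/n,4),'=',round(d,4))
            yaw=w[3]
        ct,sn=np.cos(yaw),np.sin(yaw); d=np.array(w[:3])-p
        t=np.array([ct*d[0]+sn*d[1], sn*d[0]-ct*d[1], -d[2]])*100
        n=int(np.ceil(np.linalg.norm(t)/3.9)); print(' shift',t.round(2),'=',n,'x',(t/max(n,1)).round(3)); p=np.array(w[:3])
E
python3 - <<'E'
from h import *
go((.57,.1,.42,0))
E
```

```text
t 0.1 at [ 0.1804 -0.4927  0.2497] yaw 0.3508 tilt [-0.     0.001 -1.   ] F [ 0.1 -0.2  0.1] w 0.998 0.0
 twist 3 x 0.1169 = 0.3508
 shift [ 38.96 -59.27 -17.03] = 19 x [ 2.051 -3.119 -0.896]
```

>>> carry_out(plan=[{"twist":0.117,"tz":-1},{"twist":0.117,"tz":-1},{"twist":0.117,"tz":-1},{"tx":2.05,"ty":-3.1,"tz":-0.75},{"tx":2.05,"ty":-3.1,"tz":-0.75},{"tx":2.05,"ty":-3.1,"tz":-0.75},{"tx":2.05,"ty":-3.1,"tz":-0.75},{"tx":2.05,"ty":-3.1,"tz":-0.75},{"tx":2.05,"ty":-3.1,"tz":-0.75},{"tx":2.05,"ty":-3.1,"tz":-0.75}])

```text
validation failed for argument at $.pl...
```

>>> carry_out(plan=[{"tx":2.05,"ty":-3.1,"tz":-0.75},{"tx":2.05,"ty":-3.1,"tz":-0.75},{"tx":2.05,"ty":-3.1,"tz":-0.75},{"tx":2.05,"ty":-3.1,"tz":-0.75},{"tx":2.05,"ty":-3.1,"tz":-0.75},{"tx":2.05,"ty":-3.1,"tz":-0.75},{"tx":2.05,"ty":-3.1,"tz":-0.75},{"tx":2.05,"ty":-3.1,"tz":-0.75},{"tx":2.05,"ty":-3.1,"tz":-0.75},{"tx":2.05,"ty":-3.1,"tz":-0.75}])

```text
validation failed for argument at $.pl...
```

>>> carry_out(plan=[{"tx":2.05,"ty":-3.1,"tz":-0.75},{"tx":2.05,"ty":-3.1,"tz":-0.75},{},{},{}])

```text
validation failed for argument at $.pl...
```

```bash
python3 - <<'E'
from h import *
go((.57,.1,.42,0))
st,c=snap('wrist','w1')
E
```

```text
t 0.1 at [ 0.1804 -0.4927  0.2497] yaw 0.3508 tilt [-0.     0.001 -1.   ] F [ 0.1 -0.2  0.1] w 0.998 0.0
 twist 3 x 0.1169 = 0.3508
 shift [ 38.96 -59.27 -17.03] = 19 x [ 2.051 -3.119 -0.896]
```

View pics/w1.png

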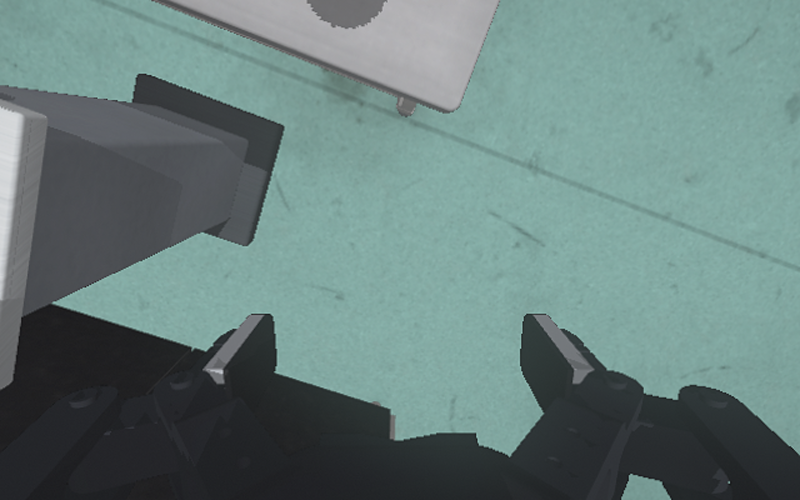

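That view shows only the floor, the cart and the fingers: the move was refused, probably because rows need every field. I'll try again with all five.

>>> carry_out(plan=[{"tx":0,"ty":0,"tz":-1,"twist":0.117,"grip":1},{"tx":0,"ty":0,"tz":-1,"twist":0.117,"grip":1},{"tx":0,"ty":0,"tz":-1,"twist":0.117,"grip":1},{"tx":2.05,"ty":-3.1,"tz":-0.75,"twist":0,"grip":1},{"tx":2.05,"ty":-3.1,"tz":-0.75,"twist":0,"grip":1},{"tx":2.05,"ty":-3.1,"tz":-0.75,"twist":0,"grip":1},{"tx":2.05,"ty":-3.1,"tz":-0.75,"twist":0,"grip":1},{"tx":2.05,"ty":-3.1,"tz":-0.75,"twist":0,"grip":1},{"tx":2.05,"ty":-3.1,"tz":-0.75,"twist":0,"grip":1},{"tx":2.05,"ty":-3.1,"tz":-0.75,"twist":0,"grip":1}])

```text
time: 0.98
position: [0.3244, -0.2743, 0.3331]
tool_rot: [-3.141, 0.001, 0.0]
ft_force: [0.8, -0.5, 0.4]
grip_width: 1.001
gripper_force: 0.0
```

>>> carry_out(plan=[{"tx":2.05,"ty":-3.1,"tz":-0.75,"twist":0,"grip":1},{"tx":2.05,"ty":-3.1,"tz":-0.75,"twist":0,"grip":1},{"tx":2.05,"ty":-3.1,"tz":-0.75,"twist":0,"grip":1},{"tx":2.05,"ty":-3.1,"tz":-0.75,"twist":0,"grip":1},{"tx":2.05,"ty":-3.1,"tz":-0.75,"twist":0,"grip":1},{"tx":2.05,"ty":-3.1,"tz":-0.75,"twist":0,"grip":1},{"tx":2.05,"ty":-3.1,"tz":-0.75,"twist":0,"grip":1},{"tx":2.05,"ty":-3.1,"tz":-0.75,"twist":0,"grip":1},{"tx":2.05,"ty":-3.1,"tz":-0.75,"twist":0,"grip":1},{"tx":2.05,"ty":-3.1,"tz":-0.75,"twist":0,"grip":1}])

```text
time: 1.82
position: [0.5296, 0.0358, 0.4079]
tool_rot: [3.141, -0.0, -0.001]
ft_force: [0.2, -1.1, 0.0]
grip_width: 0.999
gripper_force: 0.0
```

>>> carry_out(plan=[{"tx":2,"ty":-3.1,"tz":0,"twist":0,"grip":1},{"tx":2,"ty":-3.1,"tz":0,"twist":0,"grip":1},{"tx":0,"ty":0,"tz":0,"twist":0,"grip":1},{"tx":0,"ty":0,"tz":0,"twist":0,"grip":1},{"tx":0,"ty":0,"tz":0,"twist":0,"grip":1}])

```text
time: 2.23
position: [0.5689, 0.0958, 0.4072]
tool_rot: [3.141, 0.0, -0.002]
ft_force: [-0.5, -1.0, 0.5]
grip_width: 0.997
gripper_force: 0.0
```

```bash
python3 - <<'E'
from h import *
go((.57,.1,.42,0))
st,c=snap('wrist','w2')
E
```

```text
t 2.2 at [0.5689 0.0958 0.4072] yaw 0.0002 tilt [-0.001 -0.001 -1.   ] F [-0.5 -1.   0.5] w 0.997 0.0
 shift [ 0.11 -0.42 -1.28] = 1 x [ 0.114 -0.424 -1.277]
```

View pics/w2.png

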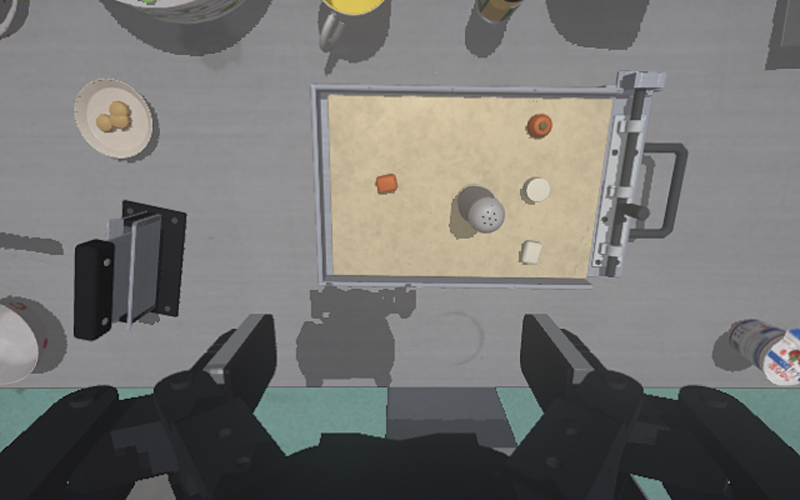

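```bash
cat >> h.py <<'E'
def St(s,X):
    c,n=np.cos(s[2]),np.sin(s[2]); X=np.array(X,float); return np.array([s[0]+c*X[0]-n*X[1],s[1]+n*X[0]+c*X[1],X[2]])
E
python3 - <<'E'
from h import *
from scipy.optimize import least_squares
st=get_state(); c=cam('wrist',st)
ob=[((330,96),(.1,.15,.074)),((332,273),(-.1,.15,.074)),((611,98),(.1,-.15,.074)),((588,275),(-.1,-.15,.074)),((676,192),(0,-.25,.047)),((643,212),(-.0115,-.176,.118))]
f=lambda s:np.concatenate([proj(c,St(s,X))*1.25-np.array(u) for u,X in ob])
r=least_squares(f,[.57,.02,0],loss='soft_l1'); s=r.x; print(s,f(s).round(1).reshape(-1,2).tolist())
np.save('st.npy',s)
def d(n,u,v,z):
    p=at_z(c,u/1.25,v/1.25,z); ct,sn=np.cos(s[2]),np.sin(s[2]); q=p[:2]-s[:2]; print(n,p.round(4),'st',np.round([ct*q[0]+sn*q[1],-sn*q[0]+ct*q[1]],4))
d('dome',540,126,.092);d('disc',537,189,.088);d('rect',531,252,.088);d('orect',387,183,.089);d('salt',487,214,.164)
# scraper handle top face z=.126: corners
for u,v in((75,248),(100,241),(110,330),(78,339)): d('h',u,v,.126)
for u,v in((124,201),(186,213),(178,317)): d('base',u,v,.01)
E
```

```text
[ 0.57710013  0.02020018 -0.01268278] [[-3.4, -1.4], [0.4, 3.1], [2.8, 0.1], [-0.5, 4.1], [-1.6, -0.2], [1.5, -0.7]]
dome [ 0.6471 -0.0509  0.092 ] st [ 0.0709 -0.0702]
disc [ 0.5825 -0.055   0.088 ] st [ 0.0064 -0.0752]
rect [ 0.5122 -0.0547  0.088 ] st [-0.064  -0.0757]
orect [0.5891 0.1061 0.089 ] st [0.0109 0.0861]
salt [0.5692 0.0139 0.164 ] st [-0.0078 -0.0064]
h [0.5272 0.422  0.126 ] st [-0.0549  0.4012]
h [0.5346 0.3956 0.126 ] st [-0.0473  0.3748]
h [0.436  0.4038 0.126 ] st [-0.1459  0.3817]
h [0.4256 0.4398 0.126 ] st [-0.1569  0.4176]
base [0.5577 0.4416 0.01  ] st [-0.0247  0.4211]
base [0.5424 0.3657 0.01  ] st [-0.039   0.3451]
base [0.3979 0.3963 0.01  ] st [-0.1839  0.3738]
```

```bash
python3 - <<'E'
from h import *
go((.566,.014,.25,None),(.566,.014,.135,None),(.566,.014,.215,None),(.385,.13,.215,None),(.385,.13,.062,None))
E
```

```text
t 2.3 at [0.5687 0.0952 0.4077] yaw -0.0008 tilt [-0.001 -0.    -1.   ] F [0.3 0.5 0.1] w 1.002 0.0
 shift [-0.27  8.12 15.77] = 5 x [-0.053  1.624  3.154]
 shift [ 0.  -0.  11.5] = 3 x [ 0.    -0.     3.833]
 shift [ 0. -0. -8.] = 3 x [ 0.    -0.    -2.667]
 shift [-18.11 -11.59  -0.  ] = 6 x [-3.018 -1.931 -0.   ]
 shift [ 0.  -0.  15.3] = 4 x [ 0.    -0.     3.825]
```

>>> carry_out(plan=[{"tx":-0.05,"ty":1.6,"tz":3.15,"twist":0,"grip":1},{"tx":-0.05,"ty":1.6,"tz":3.15,"twist":0,"grip":1},{"tx":-0.05,"ty":1.6,"tz":3.15,"twist":0,"grip":1},{"tx":-0.05,"ty":1.6,"tz":3.15,"twist":0,"grip":1},{"tx":-0.05,"ty":1.7,"tz":3.15,"twist":0,"grip":1},{"tx":0,"ty":0,"tz":2.9,"twist":0,"grip":1},{"tx":0,"ty":0,"tz":2.9,"twist":0,"grip":1},{"tx":0,"ty":0,"tz":2.9,"twist":0,"grip":1},{"tx":0,"ty":0,"tz":2.8,"twist":0,"grip":1},{"tx":0,"ty":0,"tz":0,"twist":0,"grip":1}])

```text
time: 3.12
position: [0.5629, 0.0137, 0.1308]
tool_rot: [-3.141, 0.004, 0.015]
ft_force: [-0.9, -0.1, -0.9]
grip_width: 0.998
gripper_force: 0.0
```

>>> carry_out(newtons=40, plan=[{"tx":0,"ty":0,"tz":0,"twist":0,"grip":-1},{"tx":0,"ty":0,"tz":0,"twist":0,"grip":-1},{"tx":0,"ty":0,"tz":0,"twist":0,"grip":-1},{"tx":0,"ty":0,"tz":0,"twist":0,"grip":-1},{"tx":0,"ty":0,"tz":0,"twist":0,"grip":-1},{"tx":0,"ty":0,"tz":0,"twist":0,"grip":-1},{"tx":0,"ty":0,"tz":0,"twist":0,"grip":-1},{"tx":0,"ty":0,"tz":0,"twist":0,"grip":-1}])

```text
time: 3.78
position: [0.5677, 0.0147, 0.1376]
tool_rot: [3.141, 0.0, 0.007]
ft_force: [-1.5, -1.0, 7.0]
grip_width: 0.41
gripper_force: 39.2
```

```bash
python3 - <<'E'
from h import *
go((.566,.014,.215,None))
E
```

```text
t 3.8 at [0.5677 0.0147 0.1376] yaw 0.0 tilt [ 0.004 -0.001 -1.   ] F [-1.5 -1.   7. ] w 0.41 39.2
 shift [-0.17  0.07 -7.74] = 2 x [-0.084  0.034 -3.869]
```

>>> carry_out(plan=[{"tx":0,"ty":0,"tz":-2,"twist":0,"grip":-1},{"tx":0,"ty":0,"tz":-3,"twist":0,"grip":-1},{"tx":0,"ty":0,"tz":-3,"twist":0,"grip":-1},{"tx":0,"ty":0,"tz":0,"twist":0,"grip":-1},{"tx":0,"ty":0,"tz":0,"twist":0,"grip":-1},{"tx":0,"ty":0,"tz":0,"twist":0,"grip":-1}])

```text
time: 4.28
position: [0.5662, 0.015, 0.2153]
tool_rot: [3.141, -0.0, 0.0]
ft_force: [0.0, -0.3, -1.5]
grip_width: 0.411
gripper_force: 39.9
```

```bash
python3 - <<'E'
from h import *
go((.385,.13,.215,None))
a=snap('wrist','w3',1);b=snap('scene','s3',1)
w=cv2.imread('pics/w3_raw.png');s=cv2.imread('pics/s3_raw.png')[140:300,240:420]
cv2.imwrite('pics/m3.png',np.hstack([w[:,150:490],cv2.resize(s,(450,400),interpolation=cv2.INTER_CUBIC)]))
E
```

```text
t 4.3 at [0.5662 0.015  0.2153] yaw -0.0001 tilt [ 0. -0. -1.] F [ 0.  -0.3 -1.5] w 0.411 39.9
 shift [-18.12 -11.5    0.03] = 6 x [-3.02  -1.917  0.005]
```

View pics/m3.png

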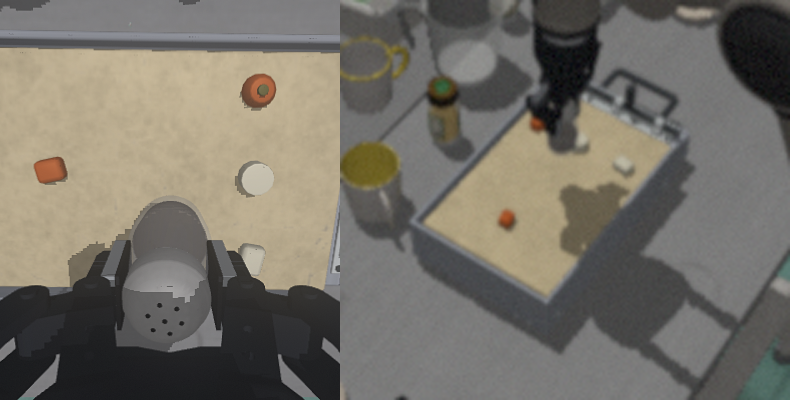

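The shaker is upright in the jaws, and there are four offcuts on the board. I'm moving it to the free table in front.

>>> carry_out(plan=[{"tx":-3,"ty":-1.9,"tz":0,"twist":0,"grip":-1},{"tx":-3,"ty":-1.9,"tz":0,"twist":0,"grip":-1},{"tx":-3,"ty":-1.9,"tz":0,"twist":0,"grip":-1},{"tx":-3,"ty":-1.9,"tz":0,"twist":0,"grip":-1},{"tx":-3,"ty":-1.9,"tz":0,"twist":0,"grip":-1},{"tx":-3,"ty":-1.9,"tz":0,"twist":0,"grip":-1},{"tx":0,"ty":0,"tz":3.5,"twist":0,"grip":-1},{"tx":0,"ty":0,"tz":3.5,"twist":0,"grip":-1},{"tx":0,"ty":0,"tz":3.5,"twist":0,"grip":-1},{"tx":0,"ty":0,"tz":3,"twist":0,"grip":-1}])

```text
time: 5.22
position: [0.3853, 0.129, 0.0782]
tool_rot: [3.141, 0.001, -0.002]
ft_force: [0.4, -0.2, -1.1]
grip_width: 0.414
gripper_force: 39.9
```

>>> carry_out(plan=[{"tx":0,"ty":0,"tz":0.8,"twist":0,"grip":-1},{"tx":0,"ty":0,"tz":0.5,"twist":0,"grip":-1},{"tx":0,"ty":0,"tz":0.3,"twist":0,"grip":-1},{"tx":0,"ty":0,"tz":0,"twist":0,"grip":-1},{"tx":0,"ty":0,"tz":0,"twist":0,"grip":-1}])

```text
time: 5.63
position: [0.3875, 0.129, 0.0653]
tool_rot: [-3.141, 0.0, -0.004]
ft_force: [1.0, 0.0, -0.9]
grip_width: 0.409
gripper_force: 39.9
```

>>> carry_out(plan=[{"tx":0,"ty":0,"tz":0.1,"twist":0,"grip":-1},{"tx":0,"ty":0,"tz":0.1,"twist":0,"grip":-1},{"tx":0,"ty":0,"tz":0,"twist":0,"grip":-1},{"tx":0,"ty":0,"tz":0,"twist":0,"grip":-1}])

```text
time: 5.97
position: [0.3876, 0.129, 0.0636]
tool_rot: [-3.141, 0.0, -0.005]
ft_force: [-0.3, -1.3, 8.3]
grip_width: 0.41
gripper_force: 41.3
```

>>> carry_out(plan=[{"tx":0,"ty":0,"tz":0.1,"twist":0,"grip":-1},{"tx":0,"ty":0,"tz":0,"twist":0,"grip":-1},{"tx":0,"ty":0,"tz":0,"twist":0,"grip":-1}])

```text
time: 6.22
position: [0.3882, 0.129, 0.0634]
tool_rot: [-3.141, 0.0, -0.007]
ft_force: [-3.4, -2.5, 20.9]
grip_width: 0.412
gripper_force: 43.0
```

>>> carry_out(plan=[{"tx":0,"ty":0,"tz":-0.1,"twist":0,"grip":-1},{"tx":0,"ty":0,"tz":0,"twist":0,"grip":0},{"tx":0,"ty":0,"tz":0,"twist":0,"grip":0.5},{"tx":0,"ty":0,"tz":0,"twist":0,"grip":1},{"tx":0,"ty":0,"tz":0,"twist":0,"grip":1},{"tx":0,"ty":0,"tz":0,"twist":0,"grip":1},{"tx":0,"ty":0,"tz":-3,"twist":0,"grip":1},{"tx":0,"ty":0,"tz":-4,"twist":0,"grip":1},{"tx":0,"ty":0,"tz":-4,"twist":0,"grip":1},{"tx":0,"ty":0,"tz":-4,"twist":0,"grip":1}])

```text
time: 7.05
position: [0.3859, 0.1288, 0.2138]
tool_rot: [3.141, -0.0, -0.002]
ft_force: [0.8, 1.0, 0.2]
grip_width: 1.001
gripper_force: 0.0
```

```bash
python3 - <<'E'
from h import *
s=np.load('st.npy'); k=St(s,(-.0115,-.176,.112)); print(k)
go((k[0]-.03,k[1],.22,s[2]+np.pi/2))
go((k[0]-.03,k[1],.22,s[2]-np.pi/2))
print(get_state()['q'].round(2))
E
```

```text
[ 0.56336895 -0.15563982  0.112     ]
t 7.0 at [0.3859 0.1288 0.2138] yaw -0.0002 tilt [-0.001 -0.    -1.   ] F [0.8 1.  0.2] w 1.001 0.0
 twist 13 x -0.1199 = -1.5583
 shift [-28.26  15.11  -0.62] = 9 x [-3.14   1.678 -0.069]
t 7.0 at [0.3859 0.1288 0.2138] yaw -0.0002 tilt [-0.001 -0.    -1.   ] F [0.8 1.  0.2] w 1.001 0.0
 twist 14 x 0.1131 = 1.5833
 shift [ 28.26 -15.11  -0.62] = 9 x [ 3.14  -1.678 -0.069]
[ 0.13  0.16  1.88 -0.    1.1   1.7 ]
```

>>> carry_out(plan=[{"tx":0,"ty":0,"tz":-0.4,"twist":-0.12,"grip":1},{"tx":0,"ty":0,"tz":-0.4,"twist":-0.12,"grip":1},{"tx":0,"ty":0,"tz":-0.4,"twist":-0.12,"grip":1},{"tx":0,"ty":0,"tz":-0.4,"twist":-0.12,"grip":1},{"tx":0,"ty":0,"tz":-0.4,"twist":-0.12,"grip":1},{"tx":0,"ty":0,"tz":-0.4,"twist":-0.12,"grip":1},{"tx":0,"ty":0,"tz":-0.4,"twist":-0.12,"grip":1},{"tx":0,"ty":0,"tz":-0.4,"twist":-0.12,"grip":1},{"tx":0,"ty":0,"tz":-0.4,"twist":-0.12,"grip":1},{"tx":0,"ty":0,"tz":-0.4,"twist":-0.12,"grip":1}])

```text
time: 7.88
position: [0.3864, 0.1289, 0.2522]
tool_rot: [-2.588, -1.781, 0.001]
ft_force: [0.1, 0.1, -0.6]
grip_width: 0.997
gripper_force: 0.0
```

>>> carry_out(plan=[{"tx":0,"ty":0,"tz":0,"twist":-0.12,"grip":1},{"tx":0,"ty":0,"tz":0,"twist":-0.12,"grip":1},{"tx":0,"ty":0,"tz":0,"twist":-0.118,"grip":1},{"tx":-3.14,"ty":2,"tz":0,"twist":0,"grip":1},{"tx":-3.14,"ty":2,"tz":0,"twist":0,"grip":1},{"tx":-3.14,"ty":2,"tz":0,"twist":0,"grip":1},{"tx":-3.14,"ty":2,"tz":0,"twist":0,"grip":1},{"tx":-3.14,"ty":2,"tz":0,"twist":0,"grip":1},{"tx":-3.14,"ty":2,"tz":0,"twist":0,"grip":1},{"tx":-3.14,"ty":2,"tz":0,"twist":0,"grip":1}])

```text
time: 8.72
position: [0.5242, -0.0944, 0.2519]
tool_rot: [-2.236, -2.206, 0.0]
ft_force: [1.0, 0.6, 0.3]
grip_width: 1.001
gripper_force: 0.0
```

>>> carry_out(plan=[{"tx":-3.14,"ty":2,"tz":0,"twist":0,"grip":1},{"tx":-3.14,"ty":2,"tz":0,"twist":0,"grip":1},{"tx":0,"ty":0,"tz":0,"twist":0,"grip":1},{"tx":0,"ty":0,"tz":0,"twist":0,"grip":1},{"tx":0,"ty":0,"tz":0,"twist":0,"grip":1}])

```text
time: 9.13
position: [0.5624, -0.1556, 0.2516]
tool_rot: [-2.235, -2.205, 0.001]
ft_force: [-1.2, -0.1, -0.7]
grip_width: 1.001
gripper_force: 0.0
```

```bash
python3 - <<'E'
from h import *
s=np.load('st.npy'); k=St(s,(-.0115,-.176,.112))
go((*k,None))
st,c=snap('wrist','w4')
im=cv2.imread('pics/w4.png')
for X in((-.0115,-.176,.118),(0,-.25,.047),(.1,-.15,.074),(-.1,-.15,.074)): print((proj(c,St(s,X))*1.25).round())
E
```

```text
t 9.1 at [ 0.5624 -0.1556  0.2516] yaw 1.5575 tilt [-0.002  0.001 -1.   ] F [-1.2 -0.1 -0.7] w 1.001 0.0
 shift [-0.    0.1  13.96] = 4 x [-0.     0.024  3.489]
[399. 245.]
[412. 307.]
[551. 195.]
[279. 195.]
```

View pics/w4.png

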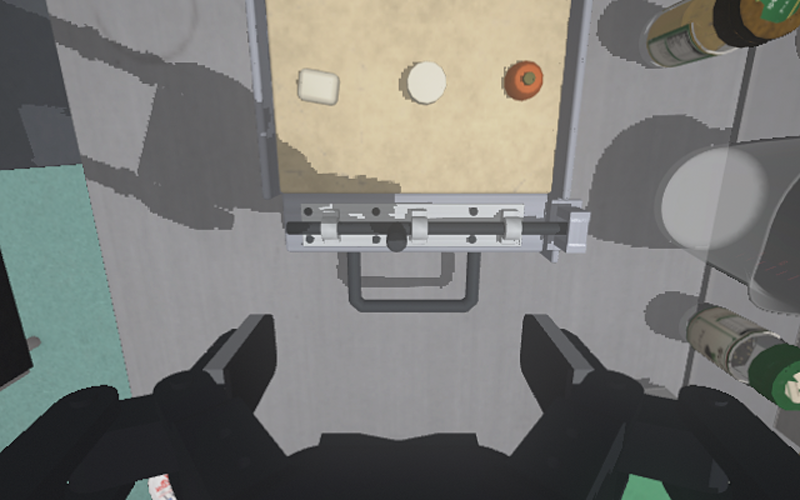

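>>> carry_out(plan=[{"tx":0.05,"ty":0,"tz":3.5,"twist":0,"grip":0.5},{"tx":0.05,"ty":0.05,"tz":3.5,"twist":0,"grip":0},{"tx":0.05,"ty":0.05,"tz":3.5,"twist":0,"grip":0},{"tx":0.05,"ty":0,"tz":2.5,"twist":0,"grip":0},{"tx":0,"ty":0,"tz":0.7,"twist":0,"grip":0},{"tx":0,"ty":0,"tz":0,"twist":0,"grip":0},{"tx":0,"ty":0,"tz":0,"twist":0,"grip":0}])

```text
time: 9.77
position: [0.5645, -0.1536, 0.1167]
tool_rot: [2.234, 2.207, 0.001]
ft_force: [-0.1, -0.4, 0.2]
grip_width: 0.499
gripper_force: 0.0
```

>>> carry_out(newtons=30, plan=[{"tx":0,"ty":0,"tz":0,"twist":0,"grip":-1},{"tx":0,"ty":0,"tz":0,"twist":0,"grip":-1},{"tx":0,"ty":0,"tz":0,"twist":0,"grip":-1},{"tx":0,"ty":0,"tz":0,"twist":0,"grip":-1},{"tx":0,"ty":0,"tz":0,"twist":0,"grip":-1},{"tx":0,"ty":0,"tz":0,"twist":0,"grip":-1}])

```text
time: 10.27
position: [0.5634, -0.1543, 0.1173]
tool_rot: [2.235, 2.207, -0.001]
ft_force: [-5.9, 0.5, 7.8]
grip_width: 0.148
gripper_force: 29.3
```

>>> carry_out(plan=[{"tx":0,"ty":-0.7,"tz":0,"twist":0,"grip":-1},{"tx":0,"ty":-0.8,"tz":0,"twist":0,"grip":-1},{"tx":0,"ty":-0.8,"tz":0,"twist":0,"grip":-1},{"tx":0,"ty":-0.8,"tz":0,"twist":0,"grip":-1},{"tx":0,"ty":-0.5,"tz":0,"twist":0,"grip":-1},{"tx":0,"ty":0,"tz":0,"twist":0,"grip":-1},{"tx":0,"ty":0,"tz":0,"twist":0,"grip":-1}])

```text
time: 10.85
position: [0.528, -0.1538, 0.1173]
tool_rot: [2.234, 2.205, 0.001]
ft_force: [-3.1, 1.4, 8.8]
grip_width: 0.147
gripper_force: 29.9
```

>>> carry_out(plan=[{"tx":0,"ty":0,"tz":0,"twist":0,"grip":-0.3},{"tx":0,"ty":0,"tz":0,"twist":0,"grip":0},{"tx":0,"ty":0,"tz":0,"twist":0,"grip":0},{"tx":0,"ty":0,"tz":-3,"twist":0,"grip":0},{"tx":0,"ty":0,"tz":-4,"twist":0,"grip":0},{"tx":0,"ty":0,"tz":-3,"twist":0.12,"grip":0},{"tx":0,"ty":0,"tz":0,"twist":0.12,"grip":0},{"tx":0,"ty":0,"tz":0,"twist":0.12,"grip":0},{"tx":0,"ty":0,"tz":0,"twist":0.12,"grip":0},{"tx":0,"ty":0,"tz":0,"twist":0.12,"grip":0}])

```text
time: 11.68
position: [0.5277, -0.1535, 0.2154]
tool_rot: [2.792, 1.439, -0.0]
ft_force: [-0.2, -0.4, 0.6]
grip_width: 0.5
gripper_force: 0.0
```

>>> carry_out(plan=[{"tx":0,"ty":0,"tz":0,"twist":0.12,"grip":-0.3},{"tx":0,"ty":0,"tz":0,"twist":0.12,"grip":-0.3},{"tx":0,"ty":0,"tz":0,"twist":0.12,"grip":-0.3},{"tx":0,"ty":0,"tz":0,"twist":0.12,"grip":-0.3},{"tx":0,"ty":0,"tz":0,"twist":0.12,"grip":-0.3},{"tx":0,"ty":0,"tz":0,"twist":0.12,"grip":-0.3},{"tx":0,"ty":0,"tz":0,"twist":0.12,"grip":-0.3},{"tx":0,"ty":0,"tz":0,"twist":0.12,"grip":-0.3},{"tx":0,"ty":0,"tz":0,"twist":0,"grip":-0.3},{"tx":0,"ty":0,"tz":0,"twist":0,"grip":-0.3}])

```text
time: 12.52
position: [0.5278, -0.1535, 0.2151]
tool_rot: [-3.142, -0.002, 0.001]
ft_force: [-0.9, 1.0, -0.2]
grip_width: 0.351
gripper_force: 0.0
```

```bash
python3 - <<'E'
from h import *
s=np.load('st.npy'); s[0]+=.0004;s[1]+=.002; np.save('st.npy',s)
h=St(s,(0,-.25,.047)); print(h)
go((h[0],h[1],.2,s[2]),(h[0],h[1],.05,None))
E
```

```text
[ 0.57432952 -0.22777972  0.047     ]
t 12.5 at [ 0.5278 -0.1535  0.2151] yaw 0.0014 tilt [-0.  0. -1.] F [-0.9  1.  -0.2] w 0.351 0.0
 twist 1 x 0.0141 = 0.0141
 shift [4.75 7.37 1.51] = 3 x [1.583 2.455 0.504]
 shift [ 0. -0. 15.] = 4 x [ 0.   -0.    3.75]
```

>>> carry_out(plan=[{"tx":1.6,"ty":2.45,"tz":0.5,"twist":0.014,"grip":-0.3},{"tx":1.6,"ty":2.45,"tz":0.5,"twist":0,"grip":-0.3},{"tx":1.55,"ty":2.45,"tz":0.5,"twist":0,"grip":-0.3},{"tx":0,"ty":0,"tz":3.5,"twist":0,"grip":-0.3},{"tx":0,"ty":0,"tz":3.5,"twist":0,"grip":-0.3},{"tx":0,"ty":0,"tz":3.5,"twist":0,"grip":-0.3},{"tx":0,"ty":0,"tz":3,"twist":0,"grip":-0.3},{"tx":0,"ty":0,"tz":1.5,"twist":0,"grip":-0.3},{"tx":0,"ty":0,"tz":0,"twist":0,"grip":-0.3},{"tx":0,"ty":0,"tz":0,"twist":0,"grip":-0.3}])

```text
time: 13.35
position: [0.5743, -0.2275, 0.0498]
tool_rot: [-3.141, 0.022, 0.002]
ft_force: [-0.1, 0.4, 1.1]
grip_width: 0.349
gripper_force: 0.0
```

>>> carry_out(newtons=40, plan=[{"tx":0,"ty":0,"tz":0,"twist":0,"grip":-1},{"tx":0,"ty":0,"tz":0,"twist":0,"grip":-1},{"tx":0,"ty":0,"tz":0,"twist":0,"grip":-1},{"tx":0,"ty":0,"tz":0,"twist":0,"grip":-1},{"tx":0,"ty":0,"tz":0,"twist":0,"grip":-1},{"tx":0,"ty":0,"tz":0,"twist":0,"grip":-1}])

```text
time: 13.85
position: [0.5756, -0.2281, 0.0522]
tool_rot: [3.14, -0.025, 0.005]
ft_force: [0.8, 0.2, 5.2]
grip_width: 0.11
gripper_force: 39.5
```

>>> carry_out(plan=[{"tx":0,"ty":0.7,"tz":0,"twist":0,"grip":-1},{"tx":0,"ty":1.3,"tz":0,"twist":0,"grip":-1},{"tx":0,"ty":1.5,"tz":0,"twist":0,"grip":-1},{"tx":0,"ty":1.5,"tz":0,"twist":0,"grip":-1},{"tx":0,"ty":1.5,"tz":0,"twist":0,"grip":-1},{"tx":0,"ty":1.5,"tz":0,"twist":0,"grip":-1},{"tx":0,"ty":1.5,"tz":0,"twist":0,"grip":-1},{"tx":0,"ty":1.3,"tz":0,"twist":0,"grip":-1},{"tx":0,"ty":1,"tz":0,"twist":0,"grip":-1},{"tx":0,"ty":0.3,"tz":0,"twist":0,"grip":-1}])

```text
time: 14.68
position: [0.5739, -0.3482, 0.0522]
tool_rot: [-3.14, 0.027, -0.005]
ft_force: [2.7, 15.8, 11.8]
grip_width: 0.111
gripper_force: 40.7
```

>>> carry_out(plan=[{"tx":0,"ty":0,"tz":0,"twist":0,"grip":-1},{"tx":0,"ty":0,"tz":0,"twist":0,"grip":-1},{"tx":0,"ty":0,"tz":0,"twist":0,"grip":-1}])

```text
time: 14.93
position: [0.5739, -0.3481, 0.0523]
tool_rot: [3.141, -0.025, 0.005]
ft_force: [1.9, 3.4, 6.3]
grip_width: 0.11
gripper_force: 40.2
```

>>> carry_out(plan=[{"tx":0,"ty":0,"tz":0,"twist":0,"grip":-0.6},{"tx":0,"ty":0,"tz":0,"twist":0,"grip":-0.3},{"tx":0,"ty":0,"tz":0,"twist":0,"grip":-0.3},{"tx":0,"ty":0,"tz":-3,"twist":0,"grip":-0.3},{"tx":0,"ty":0,"tz":-4,"twist":0,"grip":-0.3},{"tx":0,"ty":0,"tz":-4,"twist":0,"grip":-0.3},{"tx":0,"ty":0,"tz":-4,"twist":0,"grip":0},{"tx":0,"ty":0,"tz":-4,"twist":0,"grip":0},{"tx":0,"ty":0,"tz":-3,"twist":0,"grip":0},{"tx":0,"ty":0,"tz":0,"twist":0,"grip":0}])

```text
time: 15.77
position: [0.5742, -0.3501, 0.2787]
tool_rot: [3.133, -0.026, 0.016]
ft_force: [1.1, 0.2, 1.0]
grip_width: 0.5
gripper_force: 0.0
```

```bash
python3 - <<'E'
from h import *
go((.479,.417,.3,-.204))
E
```

```text
t 15.8 at [ 0.5742 -0.3501  0.2787] yaw -0.0163 tilt [ 0.01  -0.008 -1.   ] F [1.1 0.2 1. ] w 0.5 0.0
 twist 2 x 0.0938 = 0.1877
 shift [-24.87 -73.19  -2.13] = 20 x [-1.243 -3.659 -0.106]
```

>>> carry_out(plan=[{"tx":0,"ty":0,"tz":0,"twist":0.094,"grip":0},{"tx":0,"ty":0,"tz":-1,"twist":0.094,"grip":0},{"tx":-1.24,"ty":-3.66,"tz":-0.1,"twist":0,"grip":0},{"tx":-1.24,"ty":-3.66,"tz":-0.1,"twist":0,"grip":0},{"tx":-1.24,"ty":-3.66,"tz":-0.1,"twist":0,"grip":0},{"tx":-1.24,"ty":-3.66,"tz":-0.1,"twist":0,"grip":0},{"tx":-1.24,"ty":-3.66,"tz":-0.1,"twist":0,"grip":0},{"tx":-1.24,"ty":-3.66,"tz":-0.1,"twist":0,"grip":0},{"tx":-1.24,"ty":-3.66,"tz":-0.1,"twist":0,"grip":0},{"tx":-1.24,"ty":-3.66,"tz":-0.1,"twist":0,"grip":0}])

```text
time: 16.6
position: [0.534, -0.0402, 0.288]
tool_rot: [3.125, -0.321, -0.001]
ft_force: [1.4, 0.2, 0.1]
grip_width: 0.5
gripper_force: 0.0
```

>>> carry_out(plan=[{"tx":-1.24,"ty":-3.66,"tz":0,"twist":0,"grip":0},{"tx":-1.24,"ty":-3.66,"tz":0,"twist":0,"grip":0},{"tx":-1.24,"ty":-3.66,"tz":0,"twist":0,"grip":0},{"tx":-1.24,"ty":-3.66,"tz":0,"twist":0,"grip":0},{"tx":-1.24,"ty":-3.66,"tz":0,"twist":0,"grip":0},{"tx":-1.24,"ty":-3.66,"tz":0,"twist":0,"grip":0},{"tx":-1.24,"ty":-3.66,"tz":0,"twist":0,"grip":0},{"tx":-1.24,"ty":-3.66,"tz":0,"twist":0,"grip":0},{"tx":-1.24,"ty":-3.66,"tz":0,"twist":0,"grip":0},{"tx":-1.24,"ty":-3.66,"tz":0,"twist":0,"grip":0}])

```text
time: 17.43
position: [0.487, 0.3434, 0.2879]
tool_rot: [3.125, -0.32, -0.0]
ft_force: [0.3, -0.8, -0.5]
grip_width: 0.501
gripper_force: 0.0
```

>>> carry_out(plan=[{"tx":-1.24,"ty":-3.66,"tz":0,"twist":0,"grip":0.5},{"tx":-1.24,"ty":-3.66,"tz":0,"twist":0,"grip":0.5},{"tx":0,"ty":0,"tz":0,"twist":0,"grip":0.5},{"tx":0,"ty":0,"tz":0,"twist":0,"grip":0.5},{"tx":0,"ty":0,"tz":0,"twist":0,"grip":0.5}])

```text
time: 17.85
position: [0.4782, 0.418, 0.2875]
tool_rot: [3.124, -0.32, -0.001]
ft_force: [-0.2, -0.6, 0.4]
grip_width: 0.752
gripper_force: 0.0
```

```bash
python3 - <<'E'
from h import *
go((.479,.417,.112,-.204))
st,c=snap('wrist','w5')
E
```

```text
t 17.9 at [0.4782 0.418  0.2875] yaw -0.2039 tilt [-0.001 -0.001 -1.   ] F [-0.2 -0.6  0.4] w 0.752 0.0
 shift [ 0.1   0.08 17.55] = 5 x [0.021 0.017 3.51 ]
```

View pics/w5.png

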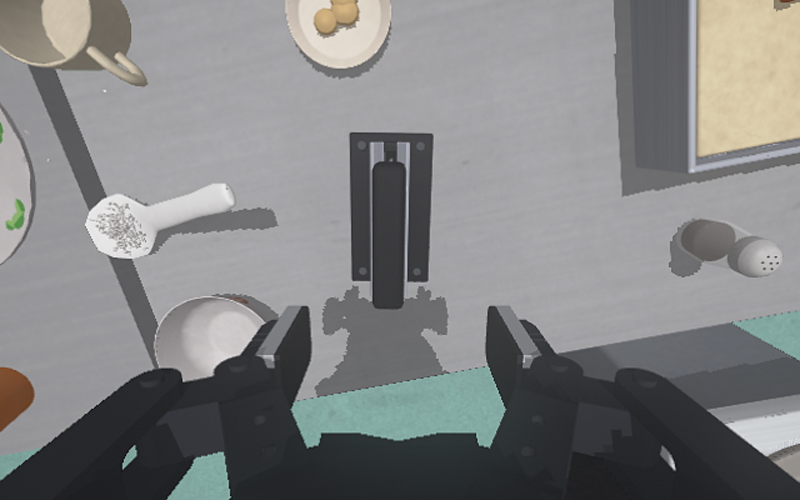

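```bash
python3 - <<'E'
from h import *
c=cam('wrist',get_state())
a=at_z(c,389/1.25,162/1.25,.124);b=at_z(c,388.5/1.25,308/1.25,.124)
print(a,b,np.linalg.norm(a-b),np.arctan2(*(a-b)[1::-1]))
q=[at_z(c,u/1.25,v/1.25,.006) for u,v in((350,133),(433,134),(429,283),(352,281))]
print(np.mean(q,0),np.arctan2(*(q[0]-q[3])[1::-1]),np.arctan2(*(q[1]-q[2])[1::-1]))
m=(a+b)/2; m2=np.mean(q,0)
go((m[0],m[1],.112,None)); go((m2[0],m2[1],.112,None))
E
```

```text
[0.52976867 0.41249652 0.124     ] [0.42427104 0.43538374 0.124     ] 0.10795172839842211 -0.21363478979300324
[0.47617629 0.42420282 0.006     ] -0.2215467901281206 -0.20939252725340393
t 17.9 at [0.4785 0.4175 0.2879] yaw -0.2051 tilt [-0.    -0.001 -1.   ] F [ 0.3 -1.1 -0.2] w 0.752 0.0
 shift [-0.27 -0.6  17.59] = 5 x [-0.055 -0.121  3.518]
t 17.9 at [0.4785 0.4175 0.2879] yaw -0.2051 tilt [-0.    -0.001 -1.   ] F [ 0.3 -1.1 -0.2] w 0.752 0.0
 shift [-0.36 -0.61 17.59] = 5 x [-0.072 -0.122  3.518]
```

>>> carry_out(plan=[{"tx":-0.15,"ty":-0.3,"tz":3,"twist":0.009,"grip":0.5},{"tx":-0.15,"ty":-0.3,"tz":4,"twist":0,"grip":0.5},{"tx":0,"ty":0,"tz":4,"twist":0,"grip":0.3},{"tx":0,"ty":0,"tz":4,"twist":0,"grip":0.3},{"tx":0,"ty":0,"tz":2.6,"twist":0,"grip":0.3},{"tx":0,"ty":0,"tz":0,"twist":0,"grip":0.3},{"tx":0,"ty":0,"tz":0,"twist":0,"grip":0.3}])

```text
time: 18.48
position: [0.4768, 0.4235, 0.1119]
tool_rot: [3.122, -0.337, -0.003]
ft_force: [0.5, 0.3, 0.8]
grip_width: 0.653
gripper_force: 0.0
```

>>> carry_out(newtons=90, plan=[{"tx":0,"ty":0,"tz":0,"twist":0,"grip":-1},{"tx":0,"ty":0,"tz":0,"twist":0,"grip":-1},{"tx":0,"ty":0,"tz":0,"twist":0,"grip":-1},{"tx":0,"ty":0,"tz":0,"twist":0,"grip":-1},{"tx":0,"ty":0,"tz":0,"twist":0,"grip":-1},{"tx":0,"ty":0,"tz":0,"twist":0,"grip":-1},{"tx":0,"ty":0,"tz":0,"twist":0,"grip":-1}])

```text
time: 19.07
position: [0.4779, 0.4256, 0.1154]
tool_rot: [-3.121, 0.334, -0.007]
ft_force: [-0.1, -0.9, 6.4]
grip_width: 0.265
gripper_force: 89.0
```

```bash
python3 - <<'E'
from h import *
s=get_state(); np.save('grasp.npy',np.r_[s['position'],s['tool_rot']]); go((*s['position'],None))
E
```

```text
t 19.1 at [0.4779 0.4256 0.1154] yaw -0.2133 tilt [ 0.005  0.003 -1.   ] F [-0.1 -0.9  6.4] w 0.265 89.0
 shift [ 0. -0. -0.] = 0 x [ 0. -0. -0.]
```

>>> carry_out(plan=[{"tx":0,"ty":0,"tz":-1,"twist":0,"grip":-1},{"tx":0,"ty":0,"tz":-2.5,"twist":0,"grip":-1},{"tx":0,"ty":0,"tz":-3,"twist":0,"grip":-1},{"tx":0,"ty":0,"tz":-3,"twist":0,"grip":-1},{"tx":0,"ty":0,"tz":-3,"twist":0,"grip":-1},{"tx":0,"ty":0,"tz":-3,"twist":0,"grip":-1},{"tx":0,"ty":0,"tz":-2.5,"twist":0,"grip":-1},{"tx":0,"ty":0,"tz":0,"twist":0,"grip":-1},{"tx":0,"ty":0,"tz":0,"twist":0,"grip":-1},{"tx":0,"ty":0,"tz":0,"twist":0,"grip":-1}])

```text
time: 19.9
position: [0.4759, 0.4247, 0.2915]
tool_rot: [3.123, -0.334, -0.002]
ft_force: [0.1, 0.6, -2.0]
grip_width: 0.267
gripper_force: 88.4
```

```bash
python3 - <<'E'
from h import *
s=np.load('st.npy'); p=St(s,(.003,.12,.30)); print(p)
go((*p,s[2]))
snap('wrist','w6')
E
```

```text
[0.58202178 0.14215248 0.3       ]
t 19.9 at [0.4759 0.4247 0.2915] yaw -0.2131 tilt [-0.001 -0.001 -1.   ] F [ 0.1  0.6 -2. ] w 0.267 88.4
 twist 2 x -0.1002 = -0.2004
 shift [10.97 28.12 -0.85] = 8 x [ 1.371  3.515 -0.106]
```

View pics/w6.png

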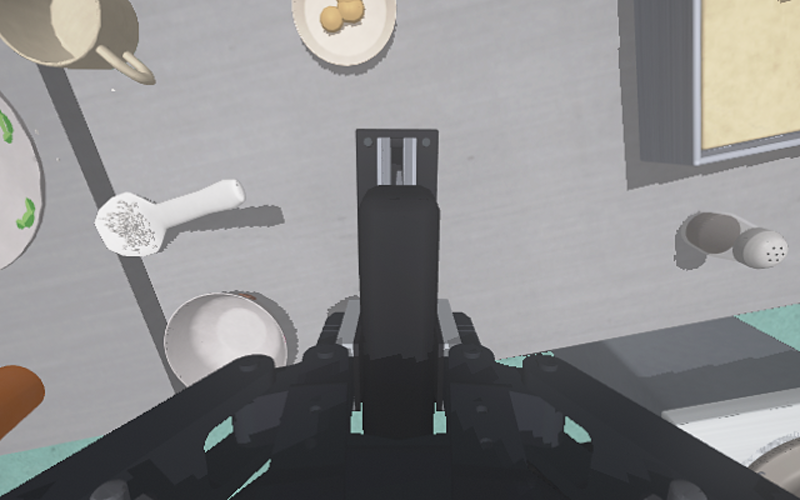

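The scraper is held straight in the jaws at (398,300), the empty slot shows at (397,160), and the salt is standing at (762,250). Next I move over the board.

>>> carry_out(plan=[{"tx":0,"ty":0,"tz":0,"twist":-0.1,"grip":-1},{"tx":0,"ty":0,"tz":0,"twist":-0.1,"grip":-1},{"tx":1.37,"ty":3.5,"tz":0,"twist":0,"grip":-1},{"tx":1.37,"ty":3.5,"tz":0,"twist":0,"grip":-1},{"tx":1.37,"ty":3.5,"tz":0,"twist":0,"grip":-1},{"tx":1.37,"ty":3.5,"tz":0,"twist":0,"grip":-1},{"tx":1.37,"ty":3.5,"tz":0,"twist":0,"grip":-1},{"tx":1.37,"ty":3.5,"tz":0,"twist":0,"grip":-1},{"tx":1.37,"ty":3.5,"tz":0,"twist":0,"grip":-1},{"tx":1.37,"ty":3.5,"tz":0,"twist":0,"grip":-1}])

```text
time: 20.78
position: [0.5821, 0.1418, 0.2905]
tool_rot: [3.141, -0.021, -0.005]
ft_force: [0.1, -0.3, -0.7]
grip_width: 0.263
gripper_force: 88.6
```

>>> carry_out(plan=[{"tx":0,"ty":0,"tz":2.5,"twist":0,"grip":-1},{"tx":0,"ty":0,"tz":2.5,"twist":0,"grip":-1},{"tx":0,"ty":0,"tz":2.5,"twist":0,"grip":-1},{"tx":0,"ty":0,"tz":1.5,"twist":0,"grip":-1},{"tx":0,"ty":0,"tz":0.5,"twist":0,"grip":-1},{"tx":0,"ty":0,"tz":0,"twist":0,"grip":-1},{"tx":0,"ty":0,"tz":0,"twist":0,"grip":-1},{"tx":0,"ty":0,"tz":0,"twist":0,"grip":-1}])

```text
time: 21.45
position: [0.5829, 0.1438, 0.1984]
tool_rot: [-3.141, 0.02, -0.003]
ft_force: [-0.2, -0.0, -1.5]
grip_width: 0.267
gripper_force: 88.7
```

```bash
python3 - <<'E'
from h import *
s=np.load('st.npy'); p=St(s,(.003,.12,.185))
go((*p,s[2]))
snap('wrist','w7');w=cv2.imread('pics/w7_raw.png');t=capture('top')[160:250,255:425,::-1]
cv2.imwrite('pics/m7.png',np.vstack([cv2.resize(w[:270],None,fx=.95,fy=.95),cv2.resize(t,(608,322),interpolation=cv2.INTER_CUBIC)]))
E
```

```text
t 21.4 at [0.5829 0.1438 0.1984] yaw -0.013 tilt [ 0.002  0.    -1.   ] F [-0.2 -0.  -1.5] w 0.267 88.7
 shift [-0.09  0.16  1.34] = 1 x [-0.09   0.161  1.336]
```

View pics/m7.png

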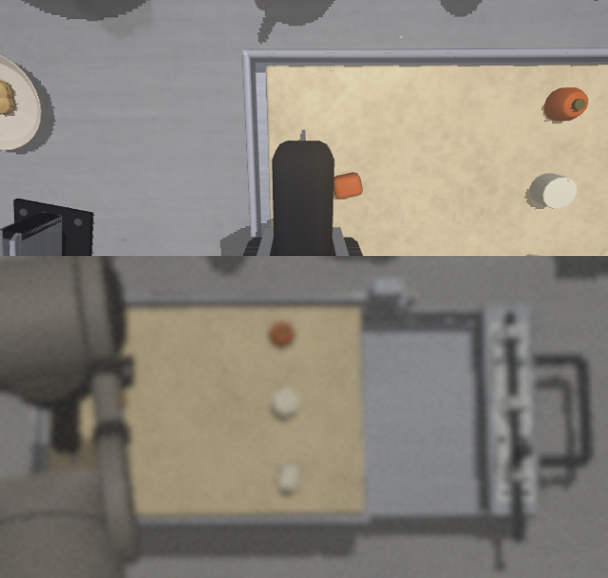

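>>> carry_out(plan=[{"tx":0,"ty":-0.3,"tz":0.6,"twist":0,"grip":-1},{"tx":0,"ty":0,"tz":0.4,"twist":0,"grip":-1},{"tx":0,"ty":0,"tz":0.2,"twist":0,"grip":-1},{"tx":0,"ty":0,"tz":0,"twist":0,"grip":-1},{"tx":0,"ty":0,"tz":0,"twist":0,"grip":-1}])

```text
time: 21.97
position: [0.5823, 0.1466, 0.185]
tool_rot: [3.141, -0.021, -0.001]
ft_force: [-0.3, -0.5, -1.6]
grip_width: 0.263
gripper_force: 88.7
```

>>> carry_out(plan=[{"tx":0,"ty":0,"tz":0.1,"twist":0,"grip":-1},{"tx":0,"ty":0,"tz":0,"twist":0,"grip":-1},{"tx":0,"ty":0,"tz":0,"twist":0,"grip":-1}])

```text
time: 22.22
position: [0.5825, 0.1465, 0.1843]
tool_rot: [3.141, -0.021, 0.0]
ft_force: [0.6, 0.9, -1.6]
grip_width: 0.265
gripper_force: 88.7
```

>>> carry_out(plan=[{"tx":0,"ty":0.5,"tz":0,"twist":0,"grip":-1},{"tx":0,"ty":1,"tz":0,"twist":0,"grip":-1},{"tx":0,"ty":1,"tz":0,"twist":0,"grip":-1},{"tx":0,"ty":1.2,"tz":0,"twist":0,"grip":-1},{"tx":0,"ty":1.2,"tz":0,"twist":0,"grip":-1},{"tx":0,"ty":1.2,"tz":0,"twist":0,"grip":-1},{"tx":0,"ty":1.2,"tz":0,"twist":0,"grip":-1},{"tx":0,"ty":1.2,"tz":0,"twist":0,"grip":-1},{"tx":0,"ty":1.2,"tz":0,"twist":0,"grip":-1},{"tx":0,"ty":1.2,"tz":0,"twist":0,"grip":-1}])

```text
time: 23.05
position: [0.581, 0.0363, 0.1843]
tool_rot: [3.141, -0.021, 0.0]
ft_force: [0.5, 1.0, -1.6]
grip_width: 0.262
gripper_force: 88.8
```

>>> carry_out(plan=[{"tx":0,"ty":1.2,"tz":0,"twist":0,"grip":-1},{"tx":0,"ty":1.2,"tz":0,"twist":0,"grip":-1},{"tx":0,"ty":1.2,"tz":0,"twist":0,"grip":-1},{"tx":0,"ty":1.2,"tz":0,"twist":0,"grip":-1},{"tx":0,"ty":1.2,"tz":0,"twist":0,"grip":-1},{"tx":0,"ty":1.2,"tz":0,"twist":0,"grip":-1},{"tx":0,"ty":1.2,"tz":0,"twist":0,"grip":-1},{"tx":0,"ty":1.2,"tz":0,"twist":0,"grip":-1},{"tx":0,"ty":1.2,"tz":0,"twist":0,"grip":-1},{"tx":0,"ty":1.2,"tz":0,"twist":0,"grip":-1}])

```text
time: 23.88
position: [0.5794, -0.0836, 0.1843]
tool_rot: [3.141, -0.021, 0.0]
ft_force: [0.2, 0.3, -2.4]
grip_width: 0.264
gripper_force: 88.8
```

>>> carry_out(plan=[{"tx":0,"ty":1.2,"tz":0,"twist":0,"grip":-1},{"tx":0,"ty":1.2,"tz":0,"twist":0,"grip":-1},{"tx":0,"ty":1.2,"tz":0,"twist":0,"grip":-1},{"tx":0,"ty":1.2,"tz":0,"twist":0,"grip":-1},{"tx":0,"ty":0,"tz":0,"twist":0,"grip":-1},{"tx":0,"ty":0,"tz":0,"twist":0,"grip":-1},{"tx":0,"ty":0,"tz":0,"twist":0,"grip":-1}])

```text
time: 24.47
position: [0.5787, -0.1302, 0.1842]
tool_rot: [-3.141, 0.021, 0.0]
ft_force: [0.5, 0.0, -1.5]
grip_width: 0.266
gripper_force: 88.7
```

```bash
python3 - <<'E'
from h import *
s=np.load('st.npy'); p=St(s,(.003,-.16,.184)); a=St(s,(.047,.12,.23));b=St(s,(.047,.12,.184))
go((*p,s[2]),(p[0],p[1],.25,None),(a[0],a[1],.25,None),(*b,None))
snap('wrist','w8');w=cv2.imread('pics/w8_raw.png');t=capture('top')[160:250,255:425,::-1]
cv2.imwrite('pics/m8.png',np.vstack([cv2.resize(w[:270],None,fx=.95,fy=.95),cv2.resize(t,(608,322),interpolation=cv2.INTER_CUBIC)]))
E
```

```text
t 24.5 at [ 0.5787 -0.1302  0.1842] yaw -0.0134 tilt [-0.  0. -1.] F [ 0.5  0.  -1.5] w 0.266 88.7
 shift [-0.02  0.77  0.02] = 1 x [-0.015  0.767  0.024]
 shift [ 0.  -0.  -6.6] = 2 x [ 0.  -0.  -3.3]
 shift [  4.4 -28.   -0. ] = 8 x [ 0.55 -3.5  -0.  ]
 shift [ 0.  -0.   6.6] = 2 x [ 0.  -0.   3.3]
```

View pics/m8.png

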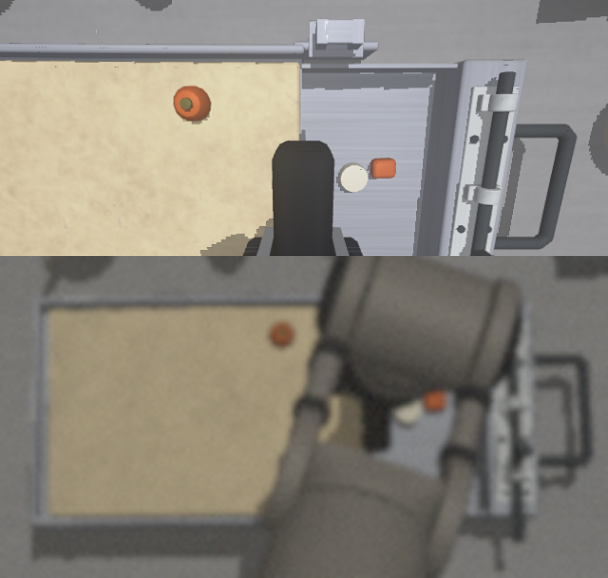

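The disc and the orange trimming are in the tray. The dome and the pale trimming are still on the board, so I'm doing the +x lane next.

>>> carry_out(plan=[{"tx":0,"ty":0.8,"tz":0,"twist":0,"grip":-1},{"tx":0,"ty":0,"tz":-2.6,"twist":0,"grip":-1},{"tx":0,"ty":0,"tz":-4,"twist":0,"grip":-1},{"tx":1.1,"ty":-4,"tz":0,"twist":0,"grip":-1},{"tx":1.1,"ty":-4,"tz":0,"twist":0,"grip":-1},{"tx":1.1,"ty":-4,"tz":0,"twist":0,"grip":-1},{"tx":1.1,"ty":-4,"tz":0,"twist":0,"grip":-1},{"tx":0,"ty":0,"tz":3,"twist":0,"grip":-1},{"tx":0,"ty":0,"tz":2.2,"twist":0,"grip":-1},{"tx":0,"ty":0,"tz":0.9,"twist":0,"grip":-1}])

```text
time: 25.4
position: [0.6233, 0.0222, 0.1859]
tool_rot: [-3.141, 0.017, 0.008]
ft_force: [-0.9, -1.0, -2.0]
grip_width: 0.265
gripper_force: 88.8
```

>>> carry_out(plan=[{"tx":0,"ty":0,"tz":0.5,"twist":0,"grip":-1},{"tx":0,"ty":0,"tz":0,"twist":0,"grip":-1},{"tx":0,"ty":0,"tz":0,"twist":0,"grip":-1}])

```text
time: 25.65
position: [0.6254, 0.0203, 0.1853]
tool_rot: [3.141, -0.022, 0.003]
ft_force: [0.1, -0.3, -1.1]
grip_width: 0.265
gripper_force: 88.9
```

```bash
python3 - <<'E'
from h import *
s=np.load('st.npy'); p=St(s,(.047,-.158,.184))
go((*p,s[2]))
E
```

```text
t 25.6 at [0.6254 0.0203 0.1853] yaw -0.0139 tilt [ 0.002 -0.    -1.   ] F [ 0.1 -0.3 -1.1] w 0.265 88.9
 twist 1 x -0.0012 = -0.0012
 shift [-0.09 15.67  0.13] = 5 x [-0.018  3.135  0.026]
```

>>> carry_out(plan=[{"tx":-0.1,"ty":0.5,"tz":0.05,"twist":0,"grip":-1},{"tx":0,"ty":1.1,"tz":0.05,"twist":0,"grip":-1},{"tx":0,"ty":1.2,"tz":0,"twist":0,"grip":-1},{"tx":0,"ty":1.2,"tz":0,"twist":0,"grip":-1},{"tx":0,"ty":1.2,"tz":0,"twist":0,"grip":-1},{"tx":0,"ty":1.2,"tz":0,"twist":0,"grip":-1},{"tx":0,"ty":1.2,"tz":0,"twist":0,"grip":-1},{"tx":0,"ty":1.2,"tz":0,"twist":0,"grip":-1},{"tx":0,"ty":1.2,"tz":0,"twist":0,"grip":-1},{"tx":0,"ty":1.2,"tz":0,"twist":0,"grip":-1}])

```text
time: 26.48
position: [0.6223, -0.0922, 0.1835]
tool_rot: [3.142, -0.021, 0.001]
ft_force: [0.5, 1.4, -0.2]
grip_width: 0.268
gripper_force: 89.0
```

>>> carry_out(plan=[{"tx":0,"ty":1.2,"tz":0,"twist":0,"grip":-1},{"tx":0,"ty":1.2,"tz":0,"twist":0,"grip":-1},{"tx":0,"ty":1.2,"tz":0,"twist":0,"grip":-1},{"tx":0,"ty":0.9,"tz":0,"twist":0,"grip":-1},{"tx":0,"ty":0,"tz":0,"twist":0,"grip":-1},{"tx":0,"ty":0,"tz":0,"twist":0,"grip":-1},{"tx":0,"ty":0,"tz":-2.6,"twist":0,"grip":-1},{"tx":0,"ty":0,"tz":-4,"twist":0,"grip":-1},{"tx":-3.2,"ty":-2.5,"tz":0,"twist":0,"grip":-1},{"tx":-3.2,"ty":-2.5,"tz":0,"twist":0,"grip":-1}])

```text
time: 27.32
position: [0.5604, -0.0854, 0.252]
tool_rot: [3.139, -0.022, 0.012]
ft_force: [-1.3, 0.9, -3.0]
grip_width: 0.266
gripper_force: 89.1
```

```bash
python3 - <<'E'
from h import *
s=np.load('st.npy'); p=St(s,(-.047,-.0,.25)); 
go((*p,s[2]),(p[0],p[1],.1845,None))
E
```

```text
t 27.3 at [ 0.5604 -0.0854  0.252 ] yaw -0.0141 tilt [ 0.008 -0.002 -1.   ] F [-1.3  0.9 -3. ] w 0.266 89.1
 twist 1 x -0.0014 = -0.0014
 shift [ -3.12 -10.78   0.2 ] = 3 x [-1.041 -3.595  0.067]
 shift [ 0.   -0.    6.55] = 2 x [ 0.    -0.     3.275]
```

>>> carry_out(plan=[{"tx":-1.0,"ty":-3.6,"tz":0,"twist":0,"grip":-1},{"tx":-1.0,"ty":-3.6,"tz":0,"twist":0,"grip":-1},{"tx":-1.0,"ty":-3.6,"tz":0,"twist":0,"grip":-1},{"tx":0,"ty":0,"tz":3,"twist":0,"grip":-1},{"tx":0,"ty":0,"tz":2.2,"twist":0,"grip":-1},{"tx":0,"ty":0,"tz":0.9,"twist":0,"grip":-1},{"tx":0,"ty":0,"tz":0.4,"twist":0,"grip":-1},{"tx":0,"ty":0,"tz":0,"twist":0,"grip":-1},{"tx":0,"ty":0,"tz":0,"twist":0,"grip":-1}])

```text
time: 28.07
position: [0.53, 0.023, 0.185]
tool_rot: [3.141, -0.021, 0.0]
ft_force: [-0.1, 1.2, -2.1]
grip_width: 0.264
gripper_force: 89.2
```

```bash
python3 - <<'E'
from h import *
s=np.load('st.npy'); p=St(s,(-.047,-.158,.1845)); 
go((*p,s[2]))
E
```

```text
t 28.1 at [0.53  0.023 0.185] yaw -0.0136 tilt [ 0. -0. -1.] F [-0.1  1.2 -2.1] w 0.264 89.2
 shift [ 0.05 15.82  0.05] = 5 x [0.01  3.163 0.009]
```

>>> carry_out(plan=[{"tx":0,"ty":0.5,"tz":0.05,"twist":0,"grip":-1},{"tx":0,"ty":1.1,"tz":0,"twist":0,"grip":-1},{"tx":0,"ty":1.2,"tz":0,"twist":0,"grip":-1},{"tx":0,"ty":1.2,"tz":0,"twist":0,"grip":-1},{"tx":0,"ty":1.2,"tz":0,"twist":0,"grip":-1},{"tx":0,"ty":1.2,"tz":0,"twist":0,"grip":-1},{"tx":0,"ty":1.2,"tz":0,"twist":0,"grip":-1},{"tx":0,"ty":1.2,"tz":0,"twist":0,"grip":-1},{"tx":0,"ty":1.2,"tz":0,"twist":0,"grip":-1},{"tx":0,"ty":1.2,"tz":0,"twist":0,"grip":-1}])

```text
time: 28.9
position: [0.5283, -0.09, 0.1838]
tool_rot: [3.141, -0.021, -0.0]
ft_force: [-0.1, -0.3, -1.5]
grip_width: 0.266
gripper_force: 89.2
```

>>> carry_out(plan=[{"tx":0,"ty":1.2,"tz":0,"twist":0,"grip":-1},{"tx":0,"ty":1.2,"tz":0,"twist":0,"grip":-1},{"tx":0,"ty":1.2,"tz":0,"twist":0,"grip":-1},{"tx":0,"ty":1,"tz":0,"twist":0,"grip":-1},{"tx":0,"ty":0,"tz":0,"twist":0,"grip":-1},{"tx":0,"ty":0,"tz":0,"twist":0,"grip":-1},{"tx":0,"ty":0,"tz":-3,"twist":0,"grip":-1},{"tx":0,"ty":0,"tz":-4,"twist":0,"grip":-1},{"tx":0,"ty":-2,"tz":-4,"twist":0,"grip":-1},{"tx":0,"ty":-4,"tz":-1,"twist":0,"grip":-1}])

```text
time: 29.73
position: [0.5305, -0.0785, 0.307]
tool_rot: [3.137, -0.027, 0.015]
ft_force: [1.8, -0.5, -1.9]
grip_width: 0.264
gripper_force: 89.5
```

>>> carry_out(plan=[{"tx":0,"ty":-4,"tz":0,"twist":0,"grip":-1},{"tx":0,"ty":-4,"tz":0,"twist":0,"grip":-1},{"tx":0,"ty":-4,"tz":0,"twist":0,"grip":-1},{"tx":0,"ty":-4,"tz":0,"twist":0,"grip":-1},{"tx":0,"ty":-4,"tz":0,"twist":0,"grip":-1},{"tx":0,"ty":-4,"tz":0,"twist":0,"grip":-1},{"tx":0,"ty":-4,"tz":0,"twist":0,"grip":-1},{"tx":0,"ty":0,"tz":0,"twist":0,"grip":-1},{"tx":0,"ty":0,"tz":0,"twist":0,"grip":-1},{"tx":0,"ty":0,"tz":0,"twist":0,"grip":-1}])

```text
time: 30.57
position: [0.5317, 0.2044, 0.3008]
tool_rot: [3.141, -0.018, -0.001]
ft_force: [0.9, -0.4, -1.8]
grip_width: 0.264
gripper_force: 89.3
```

```bash
python3 - <<'E'
from h import *
g=np.load('grasp.npy'); yaw=-.2135
go((g[0]-.0015,g[1]-.001,.30,yaw))
snap('wrist','w9');w=cv2.imread('pics/w9_raw.png');t=capture('top')[160:250,255:425,::-1]
cv2.imwrite('pics/m9.png',np.vstack([cv2.resize(w[:270],None,fx=.95,fy=.95),cv2.resize(t,(608,322),interpolation=cv2.INTER_CUBIC)]))
E
```

```text
t 30.6 at [0.5317 0.2044 0.3008] yaw -0.0116 tilt [-0.001 -0.001 -1.   ] F [ 0.9 -0.4 -1.8] w 0.264 89.3
 twist 2 x 0.101 = 0.2019
 shift [-10.07 -20.35   0.08] = 6 x [-1.678 -3.392  0.014]
```

View pics/m9.png

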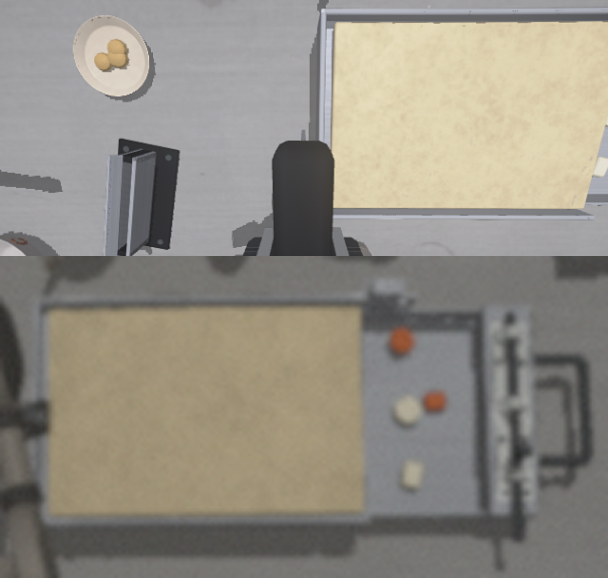

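```bash
python3 - <<'E'
from h import *
go((.4775,.4255,.30,-.2135))
E
```

```text
t 30.7 at [0.5321 0.2031 0.3011] yaw -0.0141 tilt [-0. -0. -1.] F [ 0.5 -0.8 -1.3] w 0.272 89.3
 twist 2 x 0.0997 = 0.1994
 shift [-10.05 -20.58   0.11] = 6 x [-1.675 -3.43   0.018]
```

>>> carry_out(plan=[{"tx":0,"ty":0,"tz":0,"twist":0.1,"grip":-1},{"tx":0,"ty":0,"tz":0,"twist":0.102,"grip":-1},{"tx":-1.67,"ty":-3.4,"tz":0,"twist":0,"grip":-1},{"tx":-1.67,"ty":-3.4,"tz":0,"twist":0,"grip":-1},{"tx":-1.67,"ty":-3.4,"tz":0,"twist":0,"grip":-1},{"tx":-1.67,"ty":-3.4,"tz":0,"twist":0,"grip":-1},{"tx":-1.67,"ty":-3.4,"tz":0,"twist":0,"grip":-1},{"tx":-1.67,"ty":-3.4,"tz":0,"twist":0,"grip":-1},{"tx":0,"ty":0,"tz":0,"twist":0,"grip":-1},{"tx":0,"ty":0,"tz":0,"twist":0,"grip":-1}])

```text
time: 31.5
position: [0.4776, 0.4252, 0.3005]
tool_rot: [3.123, -0.335, -0.001]
ft_force: [0.3, -1.0, -2.3]
grip_width: 0.265
gripper_force: 89.7
```

```bash
python3 - <<'E'
from h import *
go((.4775,.4255,.18,-.2135))
E
```

```text
t 31.5 at [0.4776 0.4252 0.3005] yaw -0.2138 tilt [-0.    -0.001 -1.   ] F [ 0.3 -1.  -2.3] w 0.265 89.7
 shift [-1.000e-02 -3.000e-02  1.205e+01] = 4 x [-3.000e-03 -6.000e-03  3.012e+00]
```

Aligned. I'll lower it into the slot, slowing as I go.

>>> carry_out(plan=[{"tx":0,"ty":0,"tz":3,"twist":0,"grip":-1},{"tx":0,"ty":0,"tz":3,"twist":0,"grip":-1},{"tx":0,"ty":0,"tz":3,"twist":0,"grip":-1},{"tx":0,"ty":0,"tz":2,"twist":0,"grip":-1},{"tx":0,"ty":0,"tz":1.5,"twist":0,"grip":-1},{"tx":0,"ty":0,"tz":1,"twist":0,"grip":-1},{"tx":0,"ty":0,"tz":1,"twist":0,"grip":-1},{"tx":0,"ty":0,"tz":0,"twist":0,"grip":-1},{"tx":0,"ty":0,"tz":0,"twist":0,"grip":-1}])

```text
time: 32.25
position: [0.4784, 0.424, 0.1564]
tool_rot: [3.123, -0.339, 0.0]
ft_force: [0.3, 0.9, -1.4]
grip_width: 0.265
gripper_force: 89.8
```

>>> carry_out(plan=[{"tx":0,"ty":-0.1,"tz":1,"twist":0,"grip":-1},{"tx":0,"ty":0,"tz":1,"twist":0,"grip":-1},{"tx":0,"ty":0,"tz":1,"twist":0,"grip":-1},{"tx":0,"ty":0,"tz":0.6,"twist":0,"grip":-1},{"tx":0,"ty":0,"tz":0.2,"twist":0,"grip":-1},{"tx":0,"ty":0,"tz":0,"twist":0,"grip":-1},{"tx":0,"ty":0,"tz":0,"twist":0,"grip":-1}])

```text
time: 32.83
position: [0.4781, 0.4257, 0.118]
tool_rot: [-3.123, 0.337, -0.0]
ft_force: [0.5, 1.2, -2.5]
grip_width: 0.266
gripper_force: 89.9
```

>>> carry_out(plan=[{"tx":0,"ty":0,"tz":0.1,"twist":0,"grip":-1},{"tx":0,"ty":0,"tz":0.1,"twist":0,"grip":-1},{"tx":0,"ty":0,"tz":0,"twist":0,"grip":-1},{"tx":0,"ty":0,"tz":0,"twist":0,"grip":-1}])

```text
time: 33.17
position: [0.4781, 0.4256, 0.1162]
tool_rot: [-3.123, 0.337, -0.0]
ft_force: [0.3, -0.1, -1.3]
grip_width: 0.266
gripper_force: 89.9
```

>>> carry_out(plan=[{"tx":0,"ty":0,"tz":0.1,"twist":0,"grip":-1},{"tx":0,"ty":0,"tz":0.05,"twist":0,"grip":-1},{"tx":0,"ty":0,"tz":0,"twist":0,"grip":-1},{"tx":0,"ty":0,"tz":0,"twist":0,"grip":-1}])

```text
time: 33.5
position: [0.4782, 0.4258, 0.1154]
tool_rot: [-3.123, 0.337, -0.001]
ft_force: [-2.9, -1.5, 5.6]
grip_width: 0.265
gripper_force: 90.8
```

>>> carry_out(plan=[{"tx":0,"ty":0,"tz":0,"twist":0,"grip":-0.3},{"tx":0,"ty":0,"tz":0,"twist":0,"grip":0},{"tx":0,"ty":0,"tz":0,"twist":0,"grip":0.3},{"tx":0,"ty":0,"tz":0,"twist":0,"grip":0.3},{"tx":0,"ty":0,"tz":0,"twist":0,"grip":0.3},{"tx":0,"ty":0,"tz":-2,"twist":0,"grip":0.3},{"tx":0,"ty":0,"tz":-4,"twist":0,"grip":0.3},{"tx":0,"ty":0,"tz":-4,"twist":0,"grip":0.3},{"tx":0,"ty":0,"tz":-4,"twist":0,"grip":0.3},{"tx":0,"ty":0,"tz":-4,"twist":0,"grip":0.3}])

```text
time: 34.33
position: [0.4778, 0.4253, 0.2964]
tool_rot: [3.123, -0.337, -0.0]
ft_force: [1.0, 0.7, -0.2]
grip_width: 0.65
gripper_force: 0.0
```

```bash
python3 - <<'E'
from h import *
snap('wrist','w10',1)
go((.574,-.347,.28,-.0127),(.574,-.347,.051,None))
E
```

```text
t 34.4 at [0.4798 0.4268 0.3061] yaw -0.2152 tilt [ 0.012  0.008 -1.   ] F [-0.5 -0.4  6.6] w 0.654 0.0
 twist 2 x -0.1012 = -0.2025
 shift [10.4  77.25  2.61] = 20 x [0.52  3.863 0.13 ]
 shift [ 0.  -0.  22.9] = 6 x [ 0.    -0.     3.817]
```

View pics/w10.png

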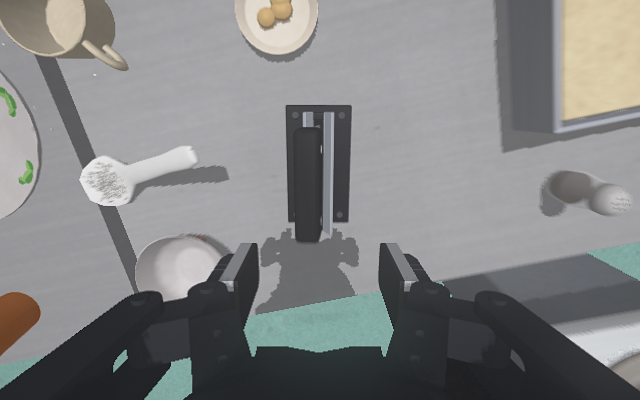

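The scraper is in its slot, but its handle at (308,185) leans about 10 mm off the slot's centre at (319,165). I'll regrip it, stand it straight and release more gently.

```bash
python3 - <<'E'
from h import *
go((.478,.4256,.115,-.2135))
E
```

```text
t 34.4 at [0.4798 0.4268 0.3061] yaw -0.2152 tilt [ 0.012  0.008 -1.   ] F [-0.5 -0.4  6.6] w 0.654 0.0
 twist 1 x -0.0017 = -0.0017
 shift [-0.15  0.16 19.11] = 5 x [-0.03   0.031  3.822]
```

>>> carry_out(plan=[{"tx":0,"ty":0,"tz":0,"twist":0,"grip":0.3},{"tx":0,"ty":0,"tz":3,"twist":0,"grip":0.3},{"tx":0,"ty":0,"tz":4,"twist":0,"grip":0.3},{"tx":0,"ty":0,"tz":4,"twist":0,"grip":0.3},{"tx":0,"ty":0,"tz":4,"twist":0,"grip":0.3},{"tx":0,"ty":0,"tz":2.9,"twist":0,"grip":0.3},{"tx":0,"ty":0,"tz":0,"twist":0,"grip":0.3},{"tx":0,"ty":0,"tz":0,"twist":0,"grip":0.3},{"tx":0,"ty":0,"tz":0,"twist":0,"grip":0.3}])

```text
time: 35.13
position: [0.4789, 0.4261, 0.117]
tool_rot: [-3.122, 0.337, -0.003]
ft_force: [0.8, -0.1, 0.4]
grip_width: 0.651
gripper_force: 0.0
```

>>> carry_out(newtons=40, plan=[{"tx":0,"ty":0,"tz":0,"twist":0,"grip":0},{"tx":0,"ty":0,"tz":0,"twist":0,"grip":-0.2},{"tx":0,"ty":0,"tz":0,"twist":0,"grip":-1},{"tx":0,"ty":0,"tz":0,"twist":0,"grip":-1},{"tx":0,"ty":0,"tz":0,"twist":0,"grip":-1},{"tx":0,"ty":0,"tz":0,"twist":0,"grip":-1},{"tx":0,"ty":0,"tz":0,"twist":0,"grip":-1},{"tx":0,"ty":0,"tz":0,"twist":0,"grip":-1}])

```text
time: 35.8
position: [0.4788, 0.4259, 0.1176]
tool_rot: [-3.122, 0.337, -0.004]
ft_force: [-0.7, -0.8, 6.5]
grip_width: 0.272
gripper_force: 40.0
```

```bash
python3 - <<'E'
from h import *
go((.478,.4256,.115,-.2135)); print(get_state()['torque'].round(2))
E
```

```text
t 35.8 at [0.4788 0.4259 0.1176] yaw -0.2151 tilt [ 0.003  0.002 -1.   ] F [-0.7 -0.8  6.5] w 0.272 40.0
 twist 1 x -0.0016 = -0.0016
 shift [-0.07  0.05  0.26] = 1 x [-0.072  0.049  0.262]
[-0.3   0.15  0.04]
```

>>> carry_out(plan=[{"tx":0,"ty":0,"tz":-0.3,"twist":0,"grip":-1},{"tx":0,"ty":0,"tz":0,"twist":0,"grip":-1},{"tx":0,"ty":0,"tz":0.1,"twist":0,"grip":-1},{"tx":0,"ty":0,"tz":0.1,"twist":0,"grip":-1},{"tx":0,"ty":0,"tz":0,"twist":0,"grip":-1},{"tx":0,"ty":0,"tz":0,"twist":0,"grip":-1}])

```text
time: 36.3
position: [0.4781, 0.4257, 0.1176]
tool_rot: [-3.123, 0.337, -0.001]
ft_force: [-2.9, -0.3, 6.6]
grip_width: 0.272
gripper_force: 40.6
```

>>> carry_out(plan=[{"tx":0,"ty":0,"tz":-0.05,"twist":0,"grip":-1},{"tx":0,"ty":0,"tz":0,"twist":0,"grip":-1},{"tx":0,"ty":0,"tz":0,"twist":0,"grip":-1}])

```text
time: 36.55
position: [0.4781, 0.4257, 0.1176]
tool_rot: [-3.123, 0.337, -0.001]
ft_force: [-2.7, -0.7, 6.2]
grip_width: 0.272
gripper_force: 40.3
```

>>> carry_out(newtons=20, plan=[{"tx":0,"ty":0,"tz":0,"twist":0,"grip":-1},{"tx":0,"ty":0,"tz":0,"twist":0,"grip":-1},{"tx":0,"ty":0,"tz":0,"twist":0,"grip":-0.45},{"tx":0,"ty":0,"tz":0,"twist":0,"grip":-0.44},{"tx":0,"ty":0,"tz":0,"twist":0,"grip":-0.43},{"tx":0,"ty":0,"tz":0,"twist":0,"grip":-0.42},{"tx":0,"ty":0,"tz":0,"twist":0,"grip":-0.4},{"tx":0,"ty":0,"tz":0,"twist":0,"grip":-0.38},{"tx":0,"ty":0,"tz":0,"twist":0,"grip":-0.36},{"tx":0,"ty":0,"tz":0,"twist":0,"grip":-0.34}])

```text
time: 37.38
position: [0.4781, 0.4255, 0.1168]
tool_rot: [3.123, -0.337, -0.0]
ft_force: [0.2, 0.3, 0.7]
grip_width: 0.333
gripper_force: 0.0
```

>>> carry_out(plan=[{"tx":0,"ty":0,"tz":0,"twist":0,"grip":-0.2},{"tx":0,"ty":0,"tz":0,"twist":0,"grip":0},{"tx":0,"ty":0,"tz":0,"twist":0,"grip":0.2},{"tx":0,"ty":0,"tz":0,"twist":0,"grip":0.3},{"tx":0,"ty":0,"tz":-1,"twist":0,"grip":0.3},{"tx":0,"ty":0,"tz":-3,"twist":0,"grip":0.3},{"tx":0,"ty":0,"tz":-4,"twist":0,"grip":0.3},{"tx":0,"ty":0,"tz":-4,"twist":0,"grip":0.3},{"tx":0,"ty":0,"tz":-4,"twist":0,"grip":0.3},{"tx":0,"ty":0,"tz":-2,"twist":0,"grip":0.3}])

```text
time: 38.22
position: [0.4788, 0.4262, 0.304]
tool_rot: [-3.118, 0.337, -0.01]
ft_force: [-0.5, 0.2, 0.1]
grip_width: 0.653
gripper_force: 0.0
```

>>> carry_out(plan=[{"tx":0,"ty":0,"tz":0,"twist":0,"grip":0.3},{"tx":0,"ty":0,"tz":0,"twist":0,"grip":0.3}])

```text
time: 38.38
position: [0.4783, 0.4257, 0.2991]
tool_rot: [-3.121, 0.337, -0.004]
ft_force: [-0.5, -0.2, -0.6]
grip_width: 0.652
gripper_force: 0.0
```

```bash
python3 - <<'E'
from h import *
st,c=snap('wrist','w11',1)
im=cv2.imread('pics/w11_raw.png'); g=cv2.cvtColor(im,cv2.COLOR_BGR2GRAY)
for n in('w5_raw','w10_raw','w11_raw'):
    g=cv2.cvtColor(cv2.imread(f'pics/{n}.png'),cv2.COLOR_BGR2GRAY)
    for v in(150,190): print(n,v,' '.join(str(x) for x in g[v,276:360:2]))
go((.574,-.347,.28,-.0127),(.574,-.347,.051,None))
E
```

```text
w5_raw 150 160 164 94 65 65 65 65 64 65 62 126 48 59 62 63 63 62 62 62 63 63 63 60 54 95 165 61 64 64 64 65 65 65 66 73 165 163 162 161 162 161 162
w5_raw 190 160 160 156 60 62 63 61 60 60 60 104 46 56 59 59 58 59 59 59 60 59 60 55 50 157 102 59 60 60 61 61 61 61 58 169 163 163 164 165 165 165 165
w10_raw 150 164 163 162 162 164 121 66 65 64 55 58 60 60 61 62 62 63 63 65 63 58 54 87 57 150 135 137 141 173 59 65 66 65 66 66 66 65 111 164 163 163 163
w10_raw 190 159 159 158 159 160 155 53 61 62 55 56 58 59 58 58 58 59 59 60 59 56 53 49 67 136 133 134 167 165 58 62 62 62 62 63 63 69 168 164 164 165 166
w11_raw 150 163 163 163 161 162 165 93 66 67 66 67 66 66 64 97 174 135 139 141 134 48 59 64 64 65 65 64 63 64 62 62 61 57 67 66 66 66 72 167 163 162 163
w11_raw 190 158 157 160 158 160 160 153 60 63 63 63 63 62 62 81 172 134 138 140 121 53 57 62 61 61 61 61 61 60 61 61 56 53 62 62 64 60 157 164 164 165 166
t 38.4 at [0.4778 0.4254 0.297 ] yaw -0.2152 tilt [-0. -0. -1.] F [-0.1 -1.  -0. ] w 0.647 0.0
 twist 2 x -0.1012 = -0.2025
 shift [10.6  77.11  1.7 ] = 20 x [0.53  3.856 0.085]
 shift [ 0.  -0.  22.9] = 6 x [ 0.    -0.     3.817]
```

The second release leaned the same few degrees to the other side. The blade can't balance on its thin edge, so it rests against the slot wall, which still counts as standing in the rest. On to the tray.

>>> carry_out(plan=[{"tx":0,"ty":0,"tz":0,"twist":-0.1,"grip":0},{"tx":0,"ty":0,"tz":0,"twist":-0.1,"grip":0},{"tx":0.53,"ty":3.85,"tz":0,"twist":0,"grip":-0.3},{"tx":0.53,"ty":3.85,"tz":0,"twist":0,"grip":-0.3},{"tx":0.53,"ty":3.85,"tz":0,"twist":0,"grip":-0.3},{"tx":0.53,"ty":3.85,"tz":0,"twist":0,"grip":-0.3},{"tx":0.53,"ty":3.85,"tz":0,"twist":0,"grip":-0.3},{"tx":0.53,"ty":3.85,"tz":0,"twist":0,"grip":-0.3},{"tx":0.53,"ty":3.85,"tz":0,"twist":0,"grip":-0.3},{"tx":0.53,"ty":3.85,"tz":0,"twist":0,"grip":-0.3}])

```text
time: 39.27
position: [0.5148, 0.1151, 0.2952]
tool_rot: [3.141, -0.024, -0.006]
ft_force: [1.1, 0.1, 0.0]
grip_width: 0.349
gripper_force: 0.0
```

>>> carry_out(plan=[{"tx":0.53,"ty":3.85,"tz":0,"twist":0,"grip":-0.3},{"tx":0.53,"ty":3.85,"tz":0,"twist":0,"grip":-0.3},{"tx":0.53,"ty":3.85,"tz":0,"twist":0,"grip":-0.3},{"tx":0.53,"ty":3.85,"tz":0,"twist":0,"grip":-0.3},{"tx":0.53,"ty":3.85,"tz":0,"twist":0,"grip":-0.3},{"tx":0.53,"ty":3.85,"tz":0,"twist":0,"grip":-0.3},{"tx":0.53,"ty":3.85,"tz":0,"twist":0,"grip":-0.3},{"tx":0.53,"ty":3.85,"tz":0,"twist":0,"grip":-0.3},{"tx":0.53,"ty":3.85,"tz":0,"twist":0,"grip":-0.3},{"tx":0.53,"ty":3.85,"tz":0,"twist":0,"grip":-0.3}])

```text
time: 40.1
position: [0.5621, -0.2704, 0.2949]
tool_rot: [-3.139, 0.024, 0.005]
ft_force: [0.2, 0.1, -0.5]
grip_width: 0.351
gripper_force: 0.0
```

>>> carry_out(plan=[{"tx":0.53,"ty":3.85,"tz":0,"twist":0,"grip":-0.3},{"tx":0.53,"ty":3.85,"tz":0,"twist":0,"grip":-0.3},{"tx":0,"ty":0,"tz":2,"twist":0,"grip":-0.3},{"tx":0,"ty":0,"tz":0,"twist":0,"grip":-0.3},{"tx":0,"ty":0,"tz":0,"twist":0,"grip":-0.3},{"tx":0,"ty":0,"tz":0,"twist":0,"grip":-0.3}])

```text
time: 40.6
position: [0.5723, -0.3447, 0.2767]
tool_rot: [-3.14, 0.022, 0.002]
ft_force: [1.2, -0.0, 0.9]
grip_width: 0.348
gripper_force: 0.0
```

```bash
python3 - <<'E'
from h import *
go((.574,-.3475,.20,-.0127),(.574,-.3475,.051,None))
E
```

```text
t 40.6 at [ 0.5723 -0.3447  0.2767] yaw -0.0141 tilt [-0.001  0.001 -1.   ] F [ 1.2 -0.   0.9] w 0.348 0.0
 twist 1 x -0.0014 = -0.0014
 shift [0.18 0.28 7.67] = 2 x [0.088 0.139 3.833]
 shift [ 0.  -0.  14.9] = 4 x [ 0.    -0.     3.725]
```

>>> carry_out(plan=[{"tx":0.1,"ty":0.15,"tz":3.8,"twist":0,"grip":-0.3},{"tx":0.1,"ty":0.15,"tz":3.8,"twist":0,"grip":-0.3},{"tx":0,"ty":0,"tz":3.5,"twist":0,"grip":-0.3},{"tx":0,"ty":0,"tz":3.5,"twist":0,"grip":-0.3},{"tx":0,"ty":0,"tz":3.5,"twist":0,"grip":-0.3},{"tx":0,"ty":0,"tz":3,"twist":0,"grip":-0.3},{"tx":0,"ty":0,"tz":1.4,"twist":0,"grip":-0.3},{"tx":0,"ty":0,"tz":0,"twist":0,"grip":-0.3},{"tx":0,"ty":0,"tz":0,"twist":0,"grip":-0.3}])

```text
time: 41.35
position: [0.5749, -0.348, 0.0528]
tool_rot: [3.141, -0.021, 0.0]
ft_force: [0.1, -0.5, 0.4]
grip_width: 0.351
gripper_force: 0.0
```

>>> carry_out(newtons=40, plan=[{"tx":0,"ty":0,"tz":0,"twist":0,"grip":-1},{"tx":0,"ty":0,"tz":0,"twist":0,"grip":-1},{"tx":0,"ty":0,"tz":0,"twist":0,"grip":-1},{"tx":0,"ty":0,"tz":0,"twist":0,"grip":-1},{"tx":0,"ty":0,"tz":0,"twist":0,"grip":-1},{"tx":0,"ty":0,"tz":0,"twist":0,"grip":-1}])

```text
time: 41.85
position: [0.5757, -0.3481, 0.0548]
tool_rot: [3.141, -0.023, 0.005]
ft_force: [2.0, 4.9, 3.8]
grip_width: 0.112
gripper_force: 39.2
```

>>> carry_out(plan=[{"tx":0,"ty":-0.7,"tz":0,"twist":0,"grip":-1},{"tx":0,"ty":-1.3,"tz":0,"twist":0,"grip":-1},{"tx":0,"ty":-1.5,"tz":0,"twist":0,"grip":-1},{"tx":0,"ty":-1.5,"tz":0,"twist":0,"grip":-1},{"tx":0,"ty":-1.5,"tz":0,"twist":0,"grip":-1},{"tx":0,"ty":-1.5,"tz":0,"twist":0,"grip":-1},{"tx":0,"ty":-1.5,"tz":0,"twist":0,"grip":-1},{"tx":0,"ty":-1.2,"tz":0,"twist":0,"grip":-1},{"tx":0,"ty":-0.8,"tz":0,"twist":0,"grip":-1},{"tx":0,"ty":-0.4,"tz":0,"twist":0,"grip":-1}])

```text
time: 42.68
position: [0.5774, -0.2296, 0.0548]
tool_rot: [3.138, -0.022, 0.006]
ft_force: [-0.5, -2.7, 7.0]
grip_width: 0.113
gripper_force: 40.0
```

>>> carry_out(plan=[{"tx":0,"ty":-0.2,"tz":0,"twist":0,"grip":-1},{"tx":0,"ty":-0.1,"tz":0,"twist":0,"grip":-1},{"tx":0,"ty":0,"tz":0,"twist":0,"grip":-1},{"tx":0,"ty":0,"tz":0,"twist":0,"grip":-1}])

```text
time: 43.02
position: [0.5774, -0.228, 0.0548]
tool_rot: [3.138, -0.023, 0.007]
ft_force: [-1.0, -4.2, 7.4]
grip_width: 0.102
gripper_force: 40.0
```

>>> carry_out(plan=[{"tx":0,"ty":-0.15,"tz":0,"twist":0,"grip":-1},{"tx":0,"ty":0,"tz":0,"twist":0,"grip":-1},{"tx":0,"ty":0,"tz":0,"twist":0,"grip":-1}])

```text
time: 43.27
position: [0.5774, -0.2279, 0.0548]
tool_rot: [3.136, -0.023, 0.008]
ft_force: [-1.2, -8.2, 5.1]
grip_width: 0.109
gripper_force: 39.9
```

>>> carry_out(plan=[{"tx":0,"ty":0,"tz":0,"twist":0,"grip":-0.6},{"tx":0,"ty":0,"tz":0,"twist":0,"grip":-0.3},{"tx":0,"ty":0,"tz":0,"twist":0,"grip":-0.3},{"tx":0,"ty":0,"tz":-3,"twist":0,"grip":-0.3},{"tx":0,"ty":0,"tz":-4,"twist":0,"grip":-0.3},{"tx":0,"ty":0,"tz":-4,"twist":0,"grip":-0.3},{"tx":0,"ty":0,"tz":-4,"twist":0,"grip":-0.3},{"tx":0,"ty":0,"tz":-2,"twist":-0.12,"grip":0},{"tx":0,"ty":0,"tz":0,"twist":-0.12,"grip":0},{"tx":0,"ty":0,"tz":0,"twist":-0.12,"grip":0}])

```text
time: 44.1
position: [0.5768, -0.2252, 0.2244]
tool_rot: [3.091, 0.548, 0.005]
ft_force: [-0.9, 1.1, -0.2]
grip_width: 0.501
gripper_force: 0.0
```

>>> carry_out(plan=[{"tx":0,"ty":0,"tz":0,"twist":-0.12,"grip":0},{"tx":0,"ty":0,"tz":0,"twist":-0.12,"grip":0},{"tx":0,"ty":0,"tz":0,"twist":-0.12,"grip":0},{"tx":0,"ty":0,"tz":0,"twist":-0.12,"grip":0},{"tx":0,"ty":0,"tz":0,"twist":-0.12,"grip":0},{"tx":0,"ty":0,"tz":0,"twist":-0.12,"grip":0},{"tx":0,"ty":0,"tz":0,"twist":-0.12,"grip":0},{"tx":0,"ty":0,"tz":0,"twist":-0.12,"grip":0},{"tx":0,"ty":0,"tz":0,"twist":-0.12,"grip":0},{"tx":0,"ty":0,"tz":0,"twist":-0.12,"grip":0}])

```text
time: 44.93
position: [0.5761, -0.2248, 0.2219]
tool_rot: [-2.243, -2.199, -0.0]
ft_force: [0.1, -0.2, -0.5]
grip_width: 0.503
gripper_force: 0.0
```

>>> carry_out(plan=[{"tx":0,"ty":0,"tz":0,"twist":0,"grip":0},{"tx":0,"ty":0,"tz":0,"twist":0,"grip":0}])

```text
time: 45.1
position: [0.5761, -0.225, 0.222]
tool_rot: [-2.253, -2.188, -0.0]
ft_force: [0.0, 0.4, -0.0]
grip_width: 0.502
gripper_force: 0.0
```

```bash
python3 - <<'E'
from h import *
go((.528,-.1540,.2,1.5581),(.528,-.154,.1165,None))
E
```

```text
t 45.1 at [ 0.5761 -0.225   0.222 ] yaw 1.5416 tilt [-0.  0. -1.] F [ 0.   0.4 -0. ] w 0.502 0.0
 twist 1 x -0.0165 = -0.0165
 shift [ 7.04 -4.9   2.2 ] = 3 x [ 2.346 -1.634  0.733]
 shift [0.   0.   8.35] = 3 x [0.    0.    2.783]
```

>>> carry_out(plan=[{"tx":2.35,"ty":-1.6,"tz":0.7,"twist":-0.016,"grip":0},{"tx":2.35,"ty":-1.6,"tz":0.7,"twist":0,"grip":0},{"tx":2.35,"ty":-1.6,"tz":0.7,"twist":0,"grip":0},{"tx":0,"ty":0,"tz":3,"twist":0,"grip":0},{"tx":0,"ty":0,"tz":3,"twist":0,"grip":0},{"tx":0,"ty":0,"tz":2.4,"twist":0,"grip":0},{"tx":0,"ty":0,"tz":0,"twist":0,"grip":0},{"tx":0,"ty":0,"tz":0,"twist":0,"grip":0}])

```text
time: 45.77
position: [0.5288, -0.1539, 0.1166]
tool_rot: [-2.233, -2.206, 0.001]
ft_force: [1.0, 0.2, 0.4]
grip_width: 0.497
gripper_force: 0.0
```

>>> carry_out(newtons=30, plan=[{"tx":0,"ty":0,"tz":0,"twist":0,"grip":-1},{"tx":0,"ty":0,"tz":0,"twist":0,"grip":-1},{"tx":0,"ty":0,"tz":0,"twist":0,"grip":-1},{"tx":0,"ty":0,"tz":0,"twist":0,"grip":-1},{"tx":0,"ty":0,"tz":0,"twist":0,"grip":-1},{"tx":0,"ty":0,"tz":0,"twist":0,"grip":-1}])

```text
time: 46.27
position: [0.5301, -0.1548, 0.1188]
tool_rot: [2.231, 2.208, 0.001]
ft_force: [-1.6, -0.6, 7.7]
grip_width: 0.145
gripper_force: 29.5
```

>>> carry_out(plan=[{"tx":0,"ty":0.6,"tz":0,"twist":0,"grip":-1},{"tx":0,"ty":0.7,"tz":0,"twist":0,"grip":-1},{"tx":0,"ty":0.7,"tz":0,"twist":0,"grip":-1},{"tx":0,"ty":0.7,"tz":0,"twist":0,"grip":-1},{"tx":0,"ty":0.6,"tz":0,"twist":0,"grip":-1},{"tx":0,"ty":0.4,"tz":0,"twist":0,"grip":-1},{"tx":0,"ty":0,"tz":0,"twist":0,"grip":-1},{"tx":0,"ty":0,"tz":0,"twist":0,"grip":-1}])

```text
time: 46.93
position: [0.5637, -0.1552, 0.1187]
tool_rot: [-2.23, -2.208, 0.007]
ft_force: [-14.7, -2.2, 14.3]
grip_width: 0.147
gripper_force: 30.6
```

The bolt is against its stop: x is 0.5637, against 0.5634 at the start. I'll release, retreat and check.

>>> carry_out(plan=[{"tx":0,"ty":0,"tz":0,"twist":0,"grip":-0.3},{"tx":0,"ty":0,"tz":0,"twist":0,"grip":0},{"tx":0,"ty":0,"tz":0,"twist":0,"grip":0},{"tx":0,"ty":0,"tz":-3,"twist":0,"grip":0},{"tx":0,"ty":0,"tz":-4,"twist":0,"grip":0},{"tx":0,"ty":0,"tz":-4,"twist":0,"grip":0},{"tx":-2,"ty":-3,"tz":-2,"twist":0,"grip":0},{"tx":-2,"ty":-3,"tz":0,"twist":0,"grip":0},{"tx":0,"ty":0,"tz":0,"twist":0,"grip":0},{"tx":0,"ty":0,"tz":0,"twist":0,"grip":0}])

```text
time: 47.77
position: [0.5052, -0.1949, 0.2478]
tool_rot: [2.234, 2.207, 0.001]
ft_force: [0.3, 0.1, -0.6]
grip_width: 0.501
gripper_force: 0.0
```

```bash
python3 - <<'E'
from h import *
go((.528,-.1540,.2,None))
st,c=snap('wrist','w12',1)
w=cv2.imread('pics/w12_raw.png')
t=cv2.resize(capture('scene')[130:370,150:440,::-1],None,fx=1.25,fy=1.25)
cv2.imwrite('pics/m12.png',np.hstack([cv2.resize(w[:300,150:],(430,263)),np.zeros((263,5,3),np.uint8),cv2.resize(t,(318,263))]))
E
```

```text
t 47.8 at [ 0.5052 -0.1949  0.2478] yaw 1.5584 tilt [ 0.001 -0.001 -1.   ] F [ 0.3  0.1 -0.6] w 0.501 0.0
 shift [4.11 2.23 4.78] = 2 x [2.056 1.114 2.391]
```

View pics/m12.png

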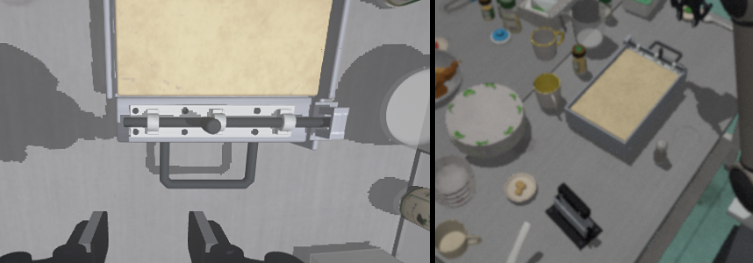

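The picture shows the board clear, the tray home and the rod through the keeper at (335,122). The salt stands at (660,152) and the scraper is in its rest at (575,210), so I'm handing in.

```bash
python3 -c "
from bench import *
print(finish_job())"
```

```text
the job is handed in; nothing more can be done
None
```

The job is handed in: all four offcuts are in the tray, the tray is home, the bolt is fully in its keeper, and the salt stands upright on the table. The scraper is in its rest but leans a few degrees against the slot wall, where it started vertical.

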